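# Load the tool tether rack

## Robot

A 6-joint arm with a two-finger parallel gripper is mounted at the origin on the work surface. World frame = base frame: x ahead of the robot, y to its left, z up, the work surface at z = 0. Lengths are in m, angles in degrees, forces in N, time in s.
With the tool pointing down it reaches from about 0.35 to 0.875 m from the base axis. Payload 4.2 kg.
Tool frame: the origin (TCP) lies at the very end of the fingers, on their centre line; the grasp point (between the pads) lies 19 mm behind it (r.grip_point_offset is the distance from the TCP to the grasp point, in m); z points along the fingers, y is the line along which they close (so a half turn about z gives the same grasp; the last joint's range is limited). The gripper opens to 87 mm and grips with 3 to 60 N. Pads are 19 mm wide; open, the fingers measure 117 mm over their backs; the gripper's body (75 mm by 190 mm) begins 51 mm behind the grasp point.
Start: joints at [83.285, 22.042, 0.453, 0, -68.411, -14.817], TCP at [0.229, 0.581, 0.193] pointing down, gripper open.
Joint ranges: [-179.83, 179.83], [-69.29, 118.12], [-61.27, 80.66], [-181.25, 117.63], [-171.15, -9.14], [-177.46, 177.46]. Speed limits (degrees/s): [159.86, 159.86, 180, 180, 180, 180].

## Interface

Orientations are given as a 3x3 rotation matrix whose columns are the frame's x, y, z axes.
In Python, from station import r, cams gives the robot as it stands. The module is installed in compiled form; this text tells all that it offers.
- The arm moves only by the shell command python3 -m handwheel 'ROWS'. ROWS is JSON, a list that holds one entry, the list of rows, each a list of 7 numbers: the turn, a rotation vector about the tool's x, y, z in units of 6 degrees (1.0 is 6 degrees), then the shift along the tool's x, y, z in m, then the finger opening in m, from 0 to 0.087. In form: [[[ax, ay, az, x, y, z, jaw], ...]]. A call has 1 to 12 rows; each row shifts and turns the commanded pose from where the row before left it, along the tool's axes as they then stand; what a row does not reach is not made up. A row lasts 1/10 s, in which the tool goes at most 50 mm and 8.59 degrees, less where a joint would pass 70% of its speed; a pose out of reach is approached as far as the arm can. A call with a gripper value outside its range is refused whole. The fingers move at their own pace and stop on an object; the grip force is fixed at half the most. Time passes only in rows, so rows that do not move let the fingers close. It gives the time, the measured TCP pose, the force, the opening and the grip force at its end, in the units of the state.
- r.sense(): the state, without advancing time (a new reading comes with each control period).
- cams.capture(name): name is "scene" or "top" or "wrist"; returns the picture (384x512x3 uint8, red, green, blue); there is no depth.
- cams.get_calibration(name): a dict with "camera_matrix" (3x3 intrinsics, pixels), "rvec" (rotation vector, rad) and "tvec" (3), from world to camera coordinates, as OpenCV has them; the wrist camera has in their place "T_tool_cam" (4x4, takes a point from camera to tool coordinates, whose origin is the TCP and whose axes are the flange's). Camera axes: x right, y down, z forward; pixel columns grow to the right and rows downward; lengths in m; the calibration is good to about 2 mm. A picture is of the moment at which its call begins: read the wrist's pose just before it. get_calibration takes no time and is no camera call.
- r.finish_job(): hands the job in; it is judged then, once.
The state is a dict: "time_s": time; "joints": joint angles; "joint_velocities": joint speeds; "effort": joint torques, N m; "tcp_pos": TCP position; "ee_rot": TCP orientation; "wrist_force": force on the tool from outside, world axes, zero at the start; "moment": the same for the moment, N m; "gripper_width": opening from 0.0 (shut) to 1.0 (fully open); "gripper_force": force on a finger pad.
Only numpy, scipy, OpenCV 4.12 (cv2) and the standard library are available. Lean on these libraries where they do the work, as an engineer would, in place of code of your own. Each camera call takes 0.05 s, during which the arm holds its last target. There are 200 camera calls.

## Task

Draw the lock pin out of the tether rack's bore and park it upright in the notch beside it, slide the guard fully back, then snap every eyed tool lying on the table (there may be two or three) onto a snap hook of its own: push its eye down past the sprung gate until the tool lies flat on the rack and the gate has sprung shut above the eye. Only then slide the guard fully forward over the hooks again and put the pin back fully home in its bore. Leave the black hinge and the grey hex key set lying where they are.

Things in the scene. Friction and masses are not known exactly. Their poses are not given: they have to be found in the camera images.
- rack: tool tether rack fixed to the table: aluminium base plate 12 mm thick, on which tools rest, from 115 mm in front (-x) to 60 mm behind the line of hooks, 256 mm wide. Three snap hooks in a row along y, 80 mm apart, a sliding guard above, a dark steel pin block at the +y end. Origin: on the table under the middle hook; x away from the robot, z up.
- notch (a point): side notch of the pin block, at the level of the block's top, 50 mm above the table, 44 mm in front (-x) of the bore. A slot 14 mm wide (y), from 18 mm in front of this point to 11 mm behind it, open upwards and towards -x, 50 mm deep. The pin is lowered in from above and hangs by its collar, foot 45 mm below the block's top. Axes as the rack's.
- bore (a point): pin bore at the block's top, 50 mm above the table: upright hole 14 x 14 mm. With the guard forward, an equal hole in the guard's tab (top 57 mm above the table) lies over it; the pin passes through both. The block reaches 22 mm to either side, 62 mm in front, 22 mm behind; the guard's end plate stands 31 mm off on the -y side, to 88 mm above the table.
- pin: lock pin, 83 mm long, upright, 60 g: steel shank 10 mm thick, 45 mm long with a tapered foot, a collar 28 mm wide, 3 mm thick, then a round black grip 22 mm wide, from 48 to 83 mm above the foot. Origin at the foot, z up. At the start it is home in the bore, collar on the guard's tab, foot 38 mm below the block's top, and locks the guard.
- guard (a joint): slide of the guard, m: 0 = fully forward over the hooks (start), 0.075 = fully back, along the rack's +x. 1.5 N of friction, stays where it is left, stops at both ends. Its plate (58 mm in x, 242 mm in y, underside 84 mm above the table), when forward, covers the hooks so that nothing can be lowered on them.
- guard_grip (a point): grip point on the guard's black upright fin (34 mm along x, 16 mm along y, from 88 to 128 mm above the table, in the middle of the guard), 112 mm above the table; moves with the guard.
- hook1 (a point): foot of the nose of snap hook 1 (+y end, next to the pin block), on the base plate's top, 12 mm above the table. The nose is an upright steel rod 10 mm thick, 58 mm tall; the hook's back post (66 mm tall) has its front face 42 mm along +x from the nose's axis. An eye goes down around the nose, its far side between nose and post, handle towards the rack's -x. Axes as the rack's.
- gate1 (a joint): sprung gate of hook 1, rad: 0 = shut (level), up to 1.45 swung down. Brass rod 6 mm thick, hinged on the post 60 mm above the base plate, reaching 35 mm to the nose. A light spring shuts it (2 to 4 N at the eye). An eye coming down round the nose swings it down about 1.2 rad and slips off its tip some 40 mm below the hinge; then it springs shut above the eye.
- hook2 (a point): foot of the nose of snap hook 2 (middle), on the base plate's top, 12 mm above the table. The nose is an upright steel rod 10 mm thick, 58 mm tall; the hook's back post (66 mm tall) has its front face 42 mm along +x from the nose's axis. An eye goes down around the nose, its far side between nose and post, handle towards the rack's -x. Axes as the rack's.
- gate2 (a joint): sprung gate of hook 2, rad: 0 = shut (level), up to 1.45 swung down. Brass rod 6 mm thick, hinged on the post 60 mm above the base plate, reaching 35 mm to the nose. A light spring shuts it (2 to 4 N at the eye). An eye coming down round the nose swings it down about 1.2 rad and slips off its tip some 40 mm below the hinge; then it springs shut above the eye.
- hook3 (a point): foot of the nose of snap hook 3 (-y end), on the base plate's top, 12 mm above the table. The nose is an upright steel rod 10 mm thick, 58 mm tall; the hook's back post (66 mm tall) has its front face 42 mm along +x from the nose's axis. An eye goes down around the nose, its far side between nose and post, handle towards the rack's -x. Axes as the rack's.
- gate3 (a joint): sprung gate of hook 3, rad: 0 = shut (level), up to 1.45 swung down. Brass rod 6 mm thick, hinged on the post 60 mm above the base plate, reaching 35 mm to the nose. A light spring shuts it (2 to 4 N at the eye). An eye coming down round the nose swings it down about 1.2 rad and slips off its tip some 40 mm below the hinge; then it springs shut above the eye.
- hexkey: Hex key: its head is a dark 8 mm rod, bent sideways at the end. Black straight handle 70 long, 22 wide, 26 tall (30 mm behind the origin to 40 mm ahead), steel eye at the +x end, head at -x; tool about 180 mm long, 160 g. Origin: on the underside, in the middle of the grip and near the centre of mass; z up as it lies. Pinch across the 22 mm width (y), 8 to 22 mm above the underside. Starts flat on the table or is absent.
- hexkey_eye (a point): centre of the eye of the hexkey: a flat steel ring of 10 mm round bar, 48 mm outside, 29 mm clear inside, hole axis along z; 70 mm along the tool's +x from its origin, 13 mm above its underside.
- scraper: Scraper: its head is a thin flat steel blade 52 mm wide. Black straight handle 70 long, 22 wide, 26 tall (30 mm behind the origin to 40 mm ahead), steel eye at the +x end, head at -x; tool about 180 mm long, 160 g. Origin: on the underside, in the middle of the grip and near the centre of mass; z up as it lies. Pinch across the 22 mm width (y), 8 to 22 mm above the underside. Starts flat on the table or is absent.
- scraper_eye (a point): centre of the eye of the scraper: a flat steel ring of 10 mm round bar, 48 mm outside, 29 mm clear inside, hole axis along z; 70 mm along the tool's +x from its origin, 13 mm above its underside.
- wrench: Open-ended wrench: its head is a forked steel jaw 40 mm wide. Black straight handle 70 long, 22 wide, 26 tall (30 mm behind the origin to 40 mm ahead), steel eye at the +x end, head at -x; tool about 180 mm long, 160 g. Origin: on the underside, in the middle of the grip and near the centre of mass; z up as it lies. Pinch across the 22 mm width (y), 8 to 22 mm above the underside. Starts flat on the table or is absent.
- wrench_eye (a point): centre of the eye of the wrench: a flat steel ring of 10 mm round bar, 48 mm outside, 29 mm clear inside, hole axis along z; 70 mm along the tool's +x from its origin, 13 mm above its underside.
- hinge: bystander: black iron butt hinge lying open, 80 x 94 x 12 mm. Origin under its centre.
- hex_set: bystander: grey hex key set, 34 x 100 x 26 mm. Origin under its centre.
There are look-alikes about, which are no part of the job. Leave any orange look-alike of the scraper alone. What is shaped like the wrench but brown is not meant.

How it is judged:
By the outcome, as a careful person would: the job done as asked, in the order asked, and still so for the second after the job is handed in, with the robot touching nothing.
Of hexkey, scraper, wrench only 2 to 3 are there at a start; the rules pass over those that are not, and their reading is None.
At some moment in a run one of hexkey, scraper, wrench may be knocked a few centimetres aside while the robot is not near it.
It also fails if it takes over 208 s, if anything falls off the work surface, if the arm or the gripper's body presses on something with over 40 N, if the wrist force passes 120 N, or if a joint passes its speed limit or range.

## Working session

There is one attempt and no reset: what is moved stays moved. The work goes in short steps, Python scripts to look and compute and a shell command to move; the robot and the scene stay as the last step left them, time stands still between calls to the robot, and variables do not carry over. Pictures are saved under pics/ and viewed, at most 14 in all, crops included, and the job is handed in when it is done.

```bash
mkdir -p pics; ls; python3 - <<'E'
from station import r,cams
import cv2
s=r.sense();print(s['tcp_pos'],s['ee_rot'],s['time_s'],s['gripper_width'])
for n in("scene","top"):
    im=cams.capture(n);cv2.imwrite(f"pics/{n}0.png",im[:,:,::-1])
    c=cams.get_calibration(n);print(n,c)
print(cams.get_calibration("wrist"))
E
```

```text
pics
[0.22912542 0.58076577 0.19157086] [[ 9.30153600e-01 -3.67169983e-01 -6.96111618e-04]
 [-3.67170629e-01 -9.30151364e-01 -2.04210770e-03]
 [ 1.02311481e-04  2.15506557e-03 -9.99997673e-01]] 0.0 1.003143228164395
scene {'camera_matrix': array([[380.4935782 ,   0.        , 254.36448734],
       [  0.        , 380.4935782 , 192.48363281],
       [  0.        ,   0.        ,   1.        ]]), 'rvec': array([ 1.63782474,  1.75609599, -0.84841893]), 'tvec': array([ 0.05460657, -0.21655933,  1.42759961])}
top {'camera_matrix': array([[450.81087562,   0.        , 251.53952155],
       [  0.        , 450.81087562, 199.68526656],
       [  0.        ,   0.        ,   1.        ]]), 'rvec': array([ 2.14646178, -2.13326833,  0.16089636]), 'tvec': array([0.00318314, 0.47041037, 1.46781244])}
{'camera_matrix': array([[336.50130481,   0.        , 255.92941991],
       [  0.        , 336.50130481, 187.18887719],
       [  0.        ,   0.        ,   1.        ]]), 'T_tool_cam': array([[-1.22153201e-03, -9.63760965e-01, -2.66764524e-01,
         7.34000236e-02],
       [ 9.99998337e-01, -1.53853354e-03,  9.79322833e-04,
        -9.99006628e-04],
       [-1.35425929e-03, -2.66762884e-01,  9.63761241e-01,
        -1.92947912e-01],
       [ 0.00000000e+00,  0.00000000e+00,  0.00000000e+00,
         1.00000000e+00]])}
```

View pics/top0.png

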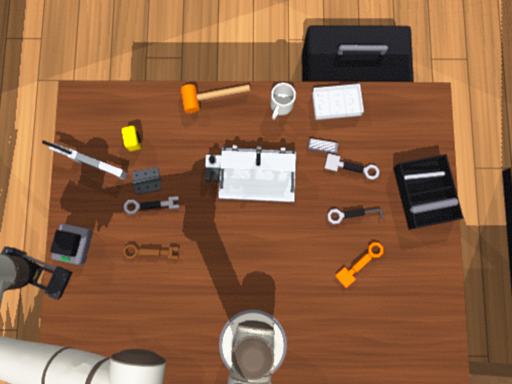

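View pics/scene0.png

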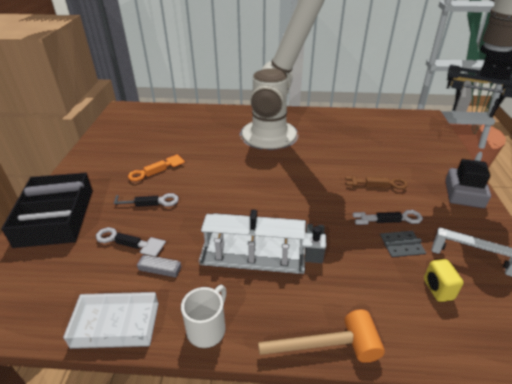

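Three genuine tools are visible: wrench (150,205), scraper (352,168) and hex key (355,214). The look-alikes are the brown wrench (152,251) and the orange scraper (360,264). Next I'll crop the rack and tools and measure them.

```bash
cat > h.py <<'E'
import numpy as np,cv2
from station import r,cams
def cam(n,s=None):
    c=cams.get_calibration(n);K=c['camera_matrix']
    if n=='wrist':
        s=s or r.sense();T=np.eye(4);T[:3,:3]=s['ee_rot'];T[:3,3]=s['tcp_pos'];W=T@c['T_tool_cam']
        R=W[:3,:3].T;t=-R@W[:3,3]
    else: R=cv2.Rodrigues(c['rvec'])[0];t=np.array(c['tvec'])
    return K,R,t
def p2w(C,uv,z):
    K,R,t=C;d=(R.T@np.linalg.inv(K)@np.array([uv[0],uv[1],1.]));o=-R.T@t
    return o+d*(z-o[2])/d[2]
def w2p(C,p):
    K,R,t=C;q=K@(R@np.array(p,float)+t);return q[:2]/q[2]
def tri(C1,u1,C2,u2):
    P=[c[0]@np.c_[c[1],c[2]] for c in(C1,C2)]
    X=cv2.triangulatePoints(P[0],P[1],np.array(u1,float),np.array(u2,float));return X[:3,0]/X[3,0]
def shot(n,name):
    s=r.sense();im=cams.capture(n)[:,:,::-1].copy();cv2.imwrite(f'pics/{name}.png',im);return im,cam(n,s)
E
python3 - <<'E'
from h import *
C=cam('top');im=cv2.imread('pics/top0.png')
a=cv2.resize(im[135:215,195:305],None,fx=5,fy=5,interpolation=cv2.INTER_CUBIC)
b=cv2.resize(im[140:290,115:395][:, :],None,fx=2,fy=2,interpolation=cv2.INTER_CUBIC)
cv2.imwrite('pics/rack.png',a)
hsv=cv2.cvtColor(im,cv2.COLOR_BGR2HSV)
for nm,(x0,y0,x1,y1) in dict(wr=(118,192,185,218),sc=(320,150,385,185),hx=(322,200,388,228)).items():
    g=im[y0:y1,x0:x1].astype(int);h=hsv[y0:y1,x0:x1]
    grey=((h[...,1]<60)&(h[...,2]>90)).astype(np.uint8);blk=(h[...,2]<45).astype(np.uint8)
    for k,m in(('grey',grey),('blk',blk)):
        n,l,st,ce=cv2.connectedComponentsWithStats(m)
        for i in range(1,n):
            if st[i,4]>25: print(nm,k,st[i],ce[i]+[x0,y0],p2w(C,ce[i]+[x0,y0],.013)[:2].round(3))
E
```

```text
wr grey [ 43   4  18  13 142] [170.45070423 202.35211268] [0.463 0.281]
wr grey [  5   7  17  15 138] [131.12318841 206.0942029 ] [0.45  0.413]
wr blk [ 22   9  21   9 133] [149.88721805 205.09022556] [0.453 0.35 ]
sc grey [  0   0  24  22 292] [332.49657534 160.60616438] [ 0.611 -0.271]
sc grey [ 43  14  17  16 155] [371.06451613 171.38709677] [ 0.574 -0.402]
sc blk [24 13 19  9 79] [353.37974684 167.59493671] [ 0.587 -0.342]
hx grey [  5   8  18  16 166] [335.11445783 215.68674699] [ 0.421 -0.276]
hx grey [44  9 17 10 43] [375.44186047 211.69767442] [ 0.435 -0.412]
hx blk [23  9 19  9 69] [354.37681159 212.91304348] [ 0.431 -0.341]
```

View pics/rack.png

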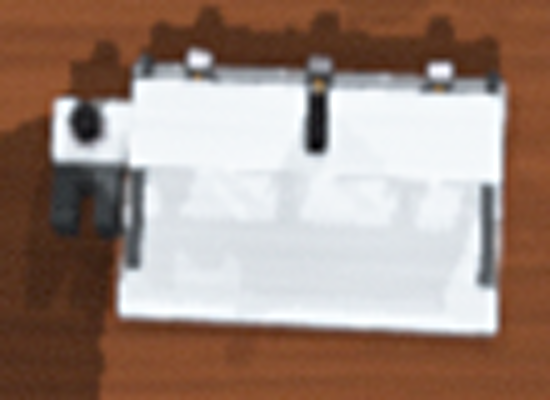

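The rack crop shows the pin grip at crop (86,122), the dark notch in front of it at about (83,210), the fin at (317,118), and the plate's front corners at (119,318) and (496,332). I'll work out rough coordinates, then bring the wrist camera over.

```bash
python3 - <<'E'
from h import *
C=cam('top')
f=lambda u,v,z:p2w(C,(195+u/5-.4,135+v/5-.4),z)
for n,u,v,z in(('c+',119,318,.012),('c-',496,332,.012),('pin',86,122,.09),('fin',317,123,.12),('notchmouth',85,235,.05)):print(n,f(u,v,z).round(4))
a,b=f(119,318,.012),f(496,332,.012);d=a-b;print(np.linalg.norm(d),np.degrees(np.arctan2(-d[0],d[1])))
s=r.sense();c,sn=s['ee_rot'][:2,0];print('yaw tool x',np.degrees(np.arctan2(sn,c)))
E
```

```text
c+ [0.4786 0.1187 0.012 ]
c- [ 0.4705 -0.137   0.012 ]
pin [0.5956 0.1364 0.09  ]
fin [ 0.5883 -0.014   0.12  ]
notchmouth [0.5283 0.1393 0.05  ]
0.2558149907042458 -1.8126499198404522
yaw tool x -21.537686994365767
```

```bash
cat >> h.py <<'E'
from scipy.spatial.transform import Rotation as Ro
def Rt(yaw):
    c,s=np.cos(np.radians(yaw)),np.sin(np.radians(yaw));return np.array([[c,s,0],[s,-c,0],[0,0,-1.]])
def plan(p,yaw):
    s=r.sense();R=np.array(s['ee_rot']);T=Rt(yaw)
    print('t',round(s['time_s'],2),'tcp',np.round(s['tcp_pos'],4),'F',np.round(s['wrist_force'],1),'w',round(s['gripper_width']*87,1),'j',np.round(s['joints'],0))
    print('turn(u)',(Ro.from_matrix(R.T@T).as_rotvec(degrees=True)/6).round(3),'shift after turn',(T.T@(np.array(p)-s['tcp_pos'])).round(4))
E
python3 -m handwheel '[[[0,0,1.18,0,0,0,0.05],[0,0,1.18,0,0,0,0.05],[0,0,1.18,0,0,0,0.05],[0,0,1.18,0,0,0,0.05],[0,0,1.18,0,0,0,0.05],[0,0,1.18,0,0,0,0.05],[0,0,1.18,0,0,0,0.05],[0,0,1.18,0,0,0,0.05],[0,0,1.18,0,0,0,0.05],[0,0,1.18,0,0,0,0.05],[0,0,0,0,0,0,0.05]]]'
python3 -c "
from h import *
plan((.5956,.1364,.2),-91.8)"
```

```text
time_s: 1.2
tcp_pos: [0.2292, 0.581, 0.1921]
ee_rot: [[-0.041, -0.999, -0.0], [-0.999, 0.041, -0.001], [0.001, 0.0, -1.0]]
wrist_force: [0.3, -0.8, 0.8]
gripper_width: 0.575
gripper_force: 0.0
t 1.2 tcp [0.2292 0.581  0.1921] F [ 0.3 -0.8  0.8] w 50.0 j [ 83.  22.   0.  -0. -68. -86.]
turn(u) [ 0.004 -0.011 -0.088] shift after turn [ 0.4329 -0.3801 -0.0079]
```

```bash

python3 -m handwheel '[[[0,0,-0.088,0.018,-0.0158,-0.003,0.05],[0,0,0,0.036,-0.0317,0,0.05],[0,0,0,0.036,-0.0317,0,0.05],[0,0,0,0.036,-0.0317,0,0.05],[0,0,0,0.036,-0.0317,0,0.05],[0,0,0,0.036,-0.0317,0,0.05],[0,0,0,0.036,-0.0317,0,0.05],[0,0,0,0.036,-0.0317,0,0.05],[0,0,0,0.036,-0.0317,0,0.05],[0,0,0,0.036,-0.0317,0,0.05],[0,0,0,0.036,-0.0317,0,0.05],[0,0,0,0.036,-0.0317,0,0.05]]]' >/dev/null
python3 -m handwheel '[[[0,0,0,0.018,-0.0158,-0.003,0.05],[0,0,0,0,0,0,0.05],[0,0,0,0,0,0,0.05]]]' >/dev/null
python3 -c "
from h import *
plan((.5956,.1364,.2),-91.8)
im,C=shot('wrist','w1')
print(w2p(C,(.5956,.1364,.095)))"
```

```text
t 2.7 tcp [0.5955 0.1371 0.1981] F [-0.2 -0.6 -0.4] w 49.6 j [ 28.  21.  -1.  -0. -68. -30.]
turn(u) [ 0.01  -0.001  0.003] shift after turn [ 0.0007 -0.0001 -0.0019]
[256.49956048 176.46034806]
```

View pics/w1.png

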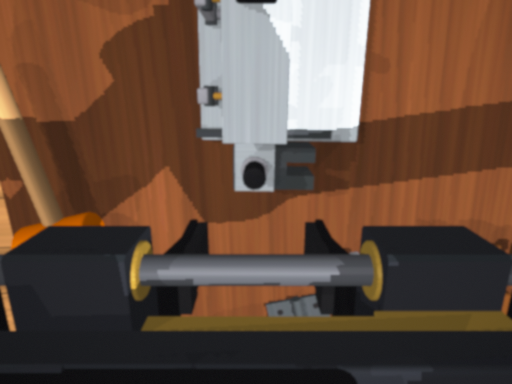

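```bash
python3 - <<'E'
from h import *
im=cv2.imread('pics/w1.png');C=cam('wrist')
m=(im[150:200,236:274].max(2)<45).astype(np.uint8)
n,l,st,ce=cv2.connectedComponentsWithStats(m);i=1+np.argmax(st[1:,4]);x,y,w,h,a=st[i];x+=236;y+=150
print(x,y,w,h,a)
f=np.linalg.norm(w2p(C,(.5956,.1364,.095))-w2p(C,(.5956+.011,.1364,.095)));print('rad px',f)
print(p2w(C,(x+w/2-.5,y+h-.5-f),.095), p2w(C,(x+w/2-.5,y+f-.5),.06))
T=cam('top');t=cv2.imread('pics/top0.png')
mt=(t[150:170,200:222].max(2)<45).astype(np.uint8);n,l,st,ce=cv2.connectedComponentsWithStats(mt);i=1+np.argmax(st[1:,4]);print(st[i],p2w(T,ce[i]+[200,150],.08))
# rack plate edges in wrist: right long edge = plate front; 
g=cv2.resize(im[0:200,185:385],None,fx=3,fy=3,interpolation=cv2.INTER_CUBIC);cv2.imwrite('pics/w1c.png',g)
E
```

```text
244 162 21 26 418
rad px 12.15853034526078
[0.59747699 0.1359589  0.095     ] [0.59782794 0.1425215  0.06      ]
[10  6  4  7 20] [0.59755174 0.13778824 0.08      ]
```

View pics/w1c.png

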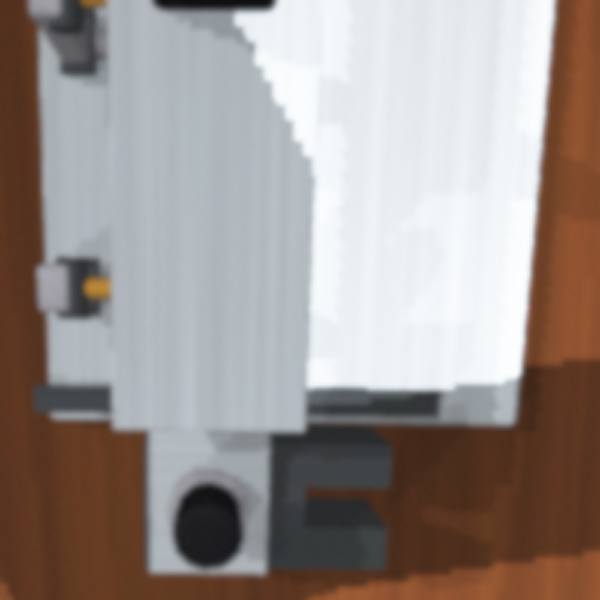

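The pin grip sits at about (0.5975, 0.1365), and the notch slot is at crop (345,510). Both match the expected layout. I'll descend and grip the pin.

```bash

python3 -m handwheel '[[[0,0,0,0.0006,-0.002,0.02,0.05],[0,0,0,0,0,0.03,0.05],[0,0,0,0,0,0.03,0.05],[0,0,0,0,0,0.03,0.05],[0,0,0,0,0,0.015,0.05],[0,0,0,0,0,0.0085,0.05],[0,0,0,0,0,0,0.05],[0,0,0,0,0,0,0.05]]]'
python3 -m handwheel '[[[0,0,0,0,0,0,0.01],[0,0,0,0,0,0,0.01],[0,0,0,0,0,0,0.01],[0,0,0,0,0,0,0.01],[0,0,0,0,0,0,0.01],[0,0,0,0,0,0,0.01]]]'
```

```text
time_s: 3.55
tcp_pos: [0.5981, 0.1377, 0.0662]
ee_rot: [[-0.03, -1.0, 0.002], [-1.0, 0.03, 0.001], [-0.001, -0.002, -1.0]]
wrist_force: [-0.5, 0.2, 0.8]
gripper_width: 0.575
gripper_force: 0.0
time_s: 4.15
tcp_pos: [0.5975, 0.1367, 0.0656]
ee_rot: [[-0.031, -1.0, -0.0], [-1.0, 0.031, -0.0], [0.0, 0.0, -1.0]]
wrist_force: [-1.8, -0.2, 3.8]
gripper_width: 0.148
gripper_force: 2.1
```

```bash

python3 -m handwheel '[[[0,0,0,0,0,0,0.01],[0,0,0,0,0,0,0.01],[0,0,0,0,0,0,0.01],[0,0,0,0,0,0,0.01]]]'
python3 - <<'E'
from h import *
im,C=shot('wrist','w2');im2,C2=shot('scene','s2')
g=np.hstack([im[60:310,130:380],cv2.resize(im2[200:300,280:380],(250,250))]);cv2.imwrite('pics/w2c.png',cv2.resize(g,None,fx=1.6,fy=1.6))
E
```

```text
time_s: 4.55
tcp_pos: [0.5974, 0.1367, 0.0659]
ee_rot: [[-0.031, -1.0, -0.0], [-1.0, 0.031, -0.0], [0.0, 0.0, -1.0]]
wrist_force: [-2.6, 0.2, 6.2]
gripper_width: 0.112
gripper_force: 2.9
```

View pics/w2c.png

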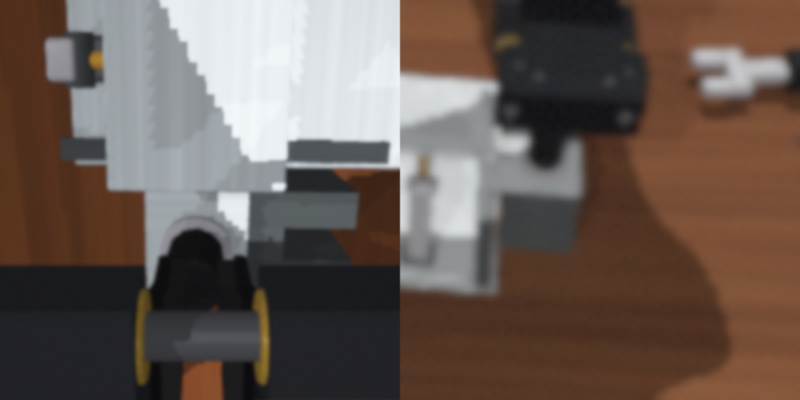

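```bash

python3 -m handwheel '[[[0,0,0,0,0,0,0.05],[0,0,0,0,0,0,0.05],[0,0,0,0,0,0,0.05],[0,0,0,0,0,0,0.05]]]' | grep -v rot
python3 - <<'E'
from h import *
im,C=shot('wrist','w3');s=r.sense();p=np.array(s['tcp_pos'])
for z in(0,.019,.035):print(z,w2p(C,p+[0,0,z]))
print('pin',w2p(C,(.5975,.1365,.095)),w2p(C,(.5975,.1365,.06)))
cv2.imwrite('pics/w3c.png',cv2.resize(im[150:300,170:340],None,fx=4,fy=4))
E
```

```text
time_s: 5.05
tcp_pos: [0.5977, 0.1368, 0.0654]
wrist_force: [-1.7, -0.3, 4.4]
gripper_width: 0.395
gripper_force: 1.9
0 [257.76380144 216.981311  ]
0.019 [257.96953577 228.96972162]
0.035 [258.17685576 241.0505305 ]
pin [257.8719942  236.43676178] [257.51756526 213.67332426]
```

View pics/w3c.png

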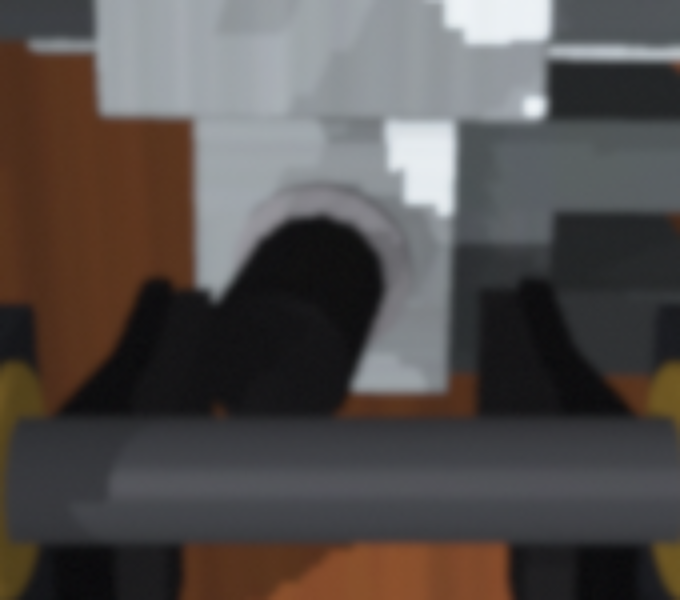

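The fingers closed on the pin's +y flank rather than around it. I'll go up and compare the visible fingertips with the nominal TCP in the scene view.

```bash

python3 -m handwheel '[[[0,0,0,0,0,0,0.07],[0,0,0,0,0,0,0.07],[0,0,0,0,0,-0.02,0.07],[0,0,0,0,0,-0.03,0.07],[0,0,0,0,0,-0.03,0.07],[0,0,0,0,0,0,0.05],[0,0,0,0,0,0,0.05],[0,0,0,0,0,0,0.05]]]' | grep -v rot
python3 - <<'E'
from h import *
im,C=shot('scene','s4');w,Cw=shot('wrist','w4');s=r.sense();p=np.array(s['tcp_pos']);R=np.array(s['ee_rot'])
f=4
g=cv2.resize(im[160:260,260:360],None,fx=f,fy=f,interpolation=cv2.INTER_CUBIC)
for z in(0,-.019,-.07):
    q=(w2p(C,p+R@[0,0,z])-[260,160]+.5)*f;print(z,q,w2p(Cw,p+R@[0,0,z]))
    cv2.circle(g,(int(q[0]),int(q[1])),3,(0,0,255),-1)
q=(w2p(C,(.5975,.1365,.095))-[260,160]+.5)*f;cv2.circle(g,(int(q[0]),int(q[1])),3,(0,255,0),-1)
cv2.imwrite('pics/s4c.png',np.hstack([g,cv2.resize(w[150:250,200:300],None,fx=4,fy=4)]))
E
```

```text
time_s: 5.9
tcp_pos: [0.5967, 0.1365, 0.1436]
wrist_force: [-0.8, 0.1, -0.2]
gripper_width: 0.625
gripper_force: 0.0
0 [237.83077722 219.02553767] [257.03860694 217.25833836]
-0.019 [241.29175177 193.8611377 ] [257.17880685 229.29024265]
-0.07 [251.07859077 122.70200971] [257.73967346 277.42360492]
```

View pics/s4c.png

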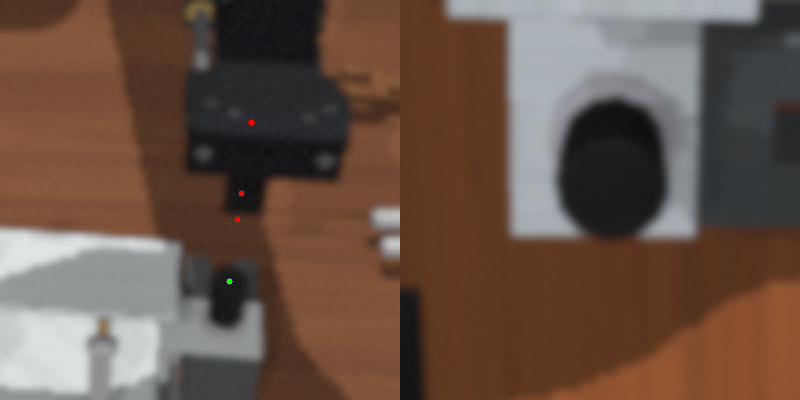

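```bash
python3 - <<'E'
from h import *
C=cam('scene');Cw=cam('wrist');s=r.sense();p=np.array(s['tcp_pos']);R=np.array(s['ee_rot'])
for y in(-.027,-.042,.027):
  for x in(-.0095,.0095):
    q=p+R@[x,y,0];print(x,y,(w2p(C,q)-[260,160]+.5)*4,w2p(Cw,q).round(1))
im=cv2.imread('pics/s4.png');w=cv2.imread('pics/w4.png')
g=im[160:260,260:360].max(2)
for v in range(44,56):print(160+v,[int(i)  for i in g[v,52:72]])
W=w.max(2)
for v in range(200,236,3):print(v,[int(i) for i in W[v,176:216:2]],[int(i) for i in W[v,296:340:2]])
E
```

```text
-0.0095 -0.027 [256.46931514 252.7441948 ] [213.5 231.7]
0.0095 -0.027 [221.92085364 250.4072837 ] [212.4 202.4]
-0.0095 -0.042 [257.48952234 271.56717566] [189.2 231.8]
0.0095 -0.042 [222.4579014  269.16189582] [187.5 202.5]
-0.0095 0.027 [253.01811735 189.06906123] [301.  231.6]
0.0095 0.027 [220.1038984  186.95614726] [302.1 202.3]
204 [76, 74, 72, 68, 54, 34, 22, 22, 20, 21, 19, 18, 23, 22, 39, 57, 72, 76, 76, 74]
205 [84, 84, 82, 74, 56, 34, 22, 16, 23, 19, 21, 21, 22, 31, 58, 86, 107, 113, 113, 110]
206 [86, 85, 84, 75, 56, 32, 23, 19, 21, 19, 21, 20, 20, 34, 69, 103, 124, 130, 130, 127]
207 [84, 85, 83, 73, 54, 31, 21, 21, 22, 21, 20, 18, 23, 40, 78, 110, 127, 132, 132, 130]
208 [85, 85, 81, 73, 50, 30, 26, 21, 23, 23, 21, 20, 26, 44, 83, 115, 126, 130, 130, 129]
209 [87, 84, 84, 74, 49, 28, 24, 24, 21, 21, 23, 23, 27, 50, 88, 119, 129, 132, 130, 129]
210 [85, 85, 83, 68, 47, 28, 24, 22, 23, 25, 20, 24, 26, 55, 93, 120, 130, 131, 131, 129]
211 [82, 80, 77, 65, 43, 30, 23, 21, 23, 21, 23, 24, 31, 61, 96, 120, 127, 129, 128, 126]
212 [79, 80, 75, 64, 48, 36, 33, 31, 31, 31, 28, 
[... 1792 characters left out ...]
17, 20, 24, 26, 26, 26, 47, 89, 98, 96, 97, 98] [147, 144, 146, 148, 148, 137, 67, 25, 24, 25, 24, 19, 15, 16, 17, 46, 114, 144, 145, 143, 138, 136]
227 [84, 84, 84, 71, 33, 17, 18, 18, 18, 24, 26, 25, 26, 25, 44, 88, 97, 96, 97, 98] [146, 144, 146, 147, 148, 138, 64, 24, 24, 25, 25, 23, 16, 16, 16, 17, 62, 129, 144, 141, 138, 136]
230 [83, 84, 75, 39, 16, 18, 16, 17, 23, 25, 26, 24, 23, 23, 39, 82, 97, 97, 97, 98] [146, 144, 146, 147, 147, 128, 55, 25, 25, 23, 24, 24, 20, 17, 17, 16, 21, 78, 132, 141, 137, 137]
233 [84, 80, 50, 18, 15, 14, 15, 20, 24, 25, 23, 23, 24, 21, 37, 80, 95, 96, 96, 99] [146, 144, 145, 148, 146, 126, 53, 24, 25, 25, 24, 24, 24, 20, 18, 16, 16, 23, 82, 133, 137, 136]
```

```bash
python3 - <<'E'
from h import *
print(r.grip_point_offset)
C=cam('scene');Cw=cam('wrist');s=r.sense();p=np.array(s['tcp_pos']);R=np.array(s['ee_rot']);print(p,s['gripper_width']*.087)
for z in(0,-.02,-.025,-.03,-.035):
    print(z,[w2p(C,p+R@[x,-.041,z]).round(1) for x in(-.0095,.0095)],[w2p(Cw,p+R@[.0095,y,z]).round(1) for y in(-.027,.027)])
E
```

```text
0.0187
[0.59686812 0.13647391 0.14352111] 0.051487004815479666
0 [array([323.9, 227.1]), array([315.1, 226.5])] [array([212.4, 202.4]), array([302.1, 202.3])]
-0.02 [array([324.9, 220.4]), array([316. , 219.8])] [array([207.9, 213.8]), array([307. , 213.6])]
-0.025 [array([325.1, 218.7]), array([316.2, 218.1])] [array([206.6, 217. ]), array([308.4, 216.9])]
-0.03 [array([325.4, 217. ]), array([316.4, 216.4])] [array([205.2, 220.4]), array([309.8, 220.2])]
-0.035 [array([325.7, 215.2]), array([316.7, 214.6])] [array([203.8, 224. ]), array([311.4, 223.8])]
```

The fingertips actually end about 30 mm above the reported TCP. The gap scale, the tip row in the wrist view and the scene view all agree. So the first try only pinched the pin's very top. I'll recheck the pin and go lower.

```bash
python3 - <<'E'
from h import *
im=cv2.imread('pics/w4.png');C=cam('wrist')
m=(im[165:215,232:272].max(2)<50).astype(np.uint8)
n,l,st,ce=cv2.connectedComponentsWithStats(m);i=1+np.argmax(st[1:,4]);x,y,w,h,a=st[i];x+=232;y+=165;print(x,y,w,h)
rr=np.linalg.norm(w2p(C,(.5975,.1364,.095))-w2p(C,(.5975+.011,.1364,.095)));print(rr)
q=p2w(C,(x+w/2-.5,y+h-.5-rr),.095);print(q)
plan((q[0],q[1],.037),-91.8)
E
```

```text
240 175 26 35
14.68832044640474
[0.6000842  0.13659703 0.095     ]
t 6.0 tcp [0.5969 0.1365 0.1435] F [-0.5  0.2 -0. ] w 51.5 j [ 28.  23.  -5.  -0. -62. -30.]
turn(u) [ 0.026 -0.011 -0.003] shift after turn [-0.0002 -0.0032  0.1065]
```

```bash

python3 -m handwheel '[[[0.026,-0.011,0,0,-0.0025,0.02,0.05],[0,0,0,0,0,0.03,0.05],[0,0,0,0,0,0.03,0.05],[0,0,0,0,0,0.015,0.05],[0,0,0,0,0,0.006,0.05],[0,0,0,0,0,0.0055,0.05],[0,0,0,0,0,0,0.05],[0,0,0,0,0,0,0.05]]]' | grep -v rot
python3 -m handwheel '[[[0,0,0,0,0,0,0.01],[0,0,0,0,0,0,0.01],[0,0,0,0,0,0,0.01],[0,0,0,0,0,0,0.01],[0,0,0,0,0,0,0.01],[0,0,0,0,0,0,0.01]]]' | grep -v rot
```

```text
time_s: 6.8
tcp_pos: [0.601, 0.1371, 0.0395]
wrist_force: [0.3, -1.0, -0.1]
gripper_width: 0.576
gripper_force: 0.0
time_s: 7.4
tcp_pos: [0.5998, 0.1367, 0.0388]
wrist_force: [-2.7, 1.1, 2.8]
gripper_width: 0.245
gripper_force: 30.0
```

```bash

python3 -m handwheel '[[[0,0,0,0,0,-0.01,0.01],[0,0,0,0,0,-0.02,0.01],[0,0,0,0,0,-0.02,0.01],[0,0,0,0,0,-0.014,0.01],[0,0,0,0,0,0,0.01],[0,0,0,0,0,0,0.01]]]' | grep -v rot
python3 -m handwheel '[[[0,0,0,0,0.015,0,0.01],[0,0,0,0,0.019,0,0.01],[0,0,0,0,0.010,0,0.01],[0,0,0,0,0,0,0.01],[0,0,0,0,0,0,0.01]]]'
python3 - <<'E'
from h import *
im,C=shot('wrist','w5');s2,_=shot('scene','s5')
cv2.imwrite('pics/w5c.png',np.hstack([cv2.resize(im[100:300,160:360],(400,400)),cv2.resize(s2[180:280,270:370],(400,400))]))
E
```

```text
time_s: 8.0
tcp_pos: [0.6002, 0.1368, 0.1027]
wrist_force: [-0.1, -0.6, -1.0]
gripper_width: 0.244
gripper_force: 30.0
time_s: 8.5
tcp_pos: [0.5567, 0.1383, 0.1024]
ee_rot: [[-0.031, -1.0, 0.003], [-1.0, 0.031, 0.001], [-0.001, -0.003, -1.0]]
wrist_force: [0.6, 0.4, -1.3]
gripper_width: 0.244
gripper_force: 30.0
```

View pics/w5c.png

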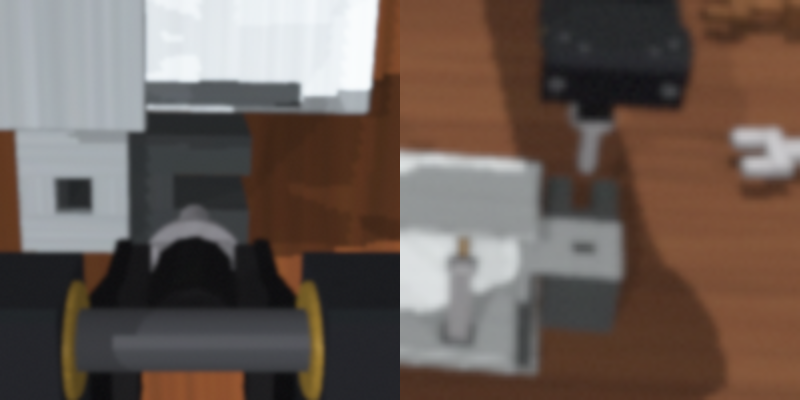

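```bash
python3 - <<'E'
from h import *
im=cv2.imread('pics/w5.png');C=cam('wrist')
g=im[185:212,180:214].max(2);m=(g<110).astype(np.uint8)
n,l,st,ce=cv2.connectedComponentsWithStats(m)
for i in range(1,n):print(st[i],ce[i]+[180,185],p2w(C,ce[i]+[180,185],.057))
print('tcp->',w2p(C,r.sense()['tcp_pos']), 'notch wall',p2w(C,(160+215/2,100+176/2),.05))
T=cam('scene');s=cv2.imread('pics/s5.png');print('scene bore',p2w(T,(270+583/4-.5,180+247/4-.5),.057))
for v in range(180,225,4):print(v,im[v,225:300:4].max(1))
E
```

```text
[  8   4  18  17 296] [196.51351351 196.84121622] [0.60195732 0.13783258 0.057     ]
tcp-> [257.26826688 217.21282452] notch wall [0.54906692 0.13467758 0.05      ]
scene bore [0.58187079 0.37631626 0.057     ]
180 [67 51 57 67 67 67 66 66 67 67 66 65 66 65 65 67 71 63 65]
184 [68 51 59 67 67 66 66 64 65 65 65 66 65 66 66 67 68 62 70]
188 [68 52 58 69 68 67 43 43 42 43 46 46 45 45 64 72 67 66 74]
192 [69 53 60 68 69 66 41 41 42 42 42 41 41 41 56 73 68 69 74]
196 [71 52 58 67 69 66 42 42 42 42 41 42 43 45 48 71 74 69 74]
200 [76 53 61 67 68 66 40 42 43 43 45 45 45 45 45 78 74 69 75]
204 [75 53 55 67 68 66 57 96 98 77 53 52 50 50 51 75 75 69 74]
208 [ 75  51  60  67  67  67  86 109 103  92  70  65  66  66  66  75  76  70
  75]
212 [ 75  52  56  67  80 117 133 141 143 137 124  93  68  66  65  73  75  69
  75]
216 [ 78  53  61  87 138 141 141 141 136 136 143 142 119  68  66  74  75  69
  76]
220 [ 40  54  61 131 133 119  49  28  21  36  82 116 123 107  63  67  29  40
  77]
224 [ 18  23  28 134  83  22  17  21  18  18  18  36 112  67  27  25  17  18
  86]
```

```bash
python3 - <<'E'
from h import *
C=cam('wrist');p=np.array(r.sense()['tcp_pos'])
print('slot',p2w(C,(265,186.8),.05),p2w(C,(265,206.7),.05),'foot proj',w2p(C,[p[0],p[1],.0756]),'front edge',w2p(C,[p[0],p[1]-.003,.0756]))
T=cam('scene');print('scene bore',p2w(T,(270+183/4-.5,180+247/4-.5),.057),'foot',[w2p(T,[p[0],p[1],z]) for z in(.0756,.1206)])
print(p)
E
```

```text
slot [0.55093354 0.13367546 0.05      ] [0.55133837 0.14953306 0.05      ] foot proj [257.21325177 203.44088786] front edge [257.07431085 199.27279828]
scene bore [0.59800668 0.13618355 0.057     ] foot [array([315.95249496, 223.98292085]), array([317.75618603, 210.28340448])]
[0.55700119 0.13828616 0.10242264]
```

```bash

python3 -m handwheel '[[[0,0,0,-0.001,0,0.008,0.01],[0,0,0,0,0,0.008,0.01],[0,0,0,0,0,0.008,0.01],[0,0,0,0,0,0.005,0.01],[0,0,0,0,0,0.005,0.01],[0,0,0,0,0,0,0.01]]]' | grep -v rot
python3 -m handwheel '[[[0,0,0,0,0,0.006,0.01],[0,0,0,0,0,0.006,0.01],[0,0,0,0,0,0.006,0.01],[0,0,0,0,0,0.006,0.01],[0,0,0,0,0,0.006,0.01],[0,0,0,0,0,0,0.01]]]' | grep -v rot
```

```text
time_s: 9.2
tcp_pos: [0.5559, 0.1389, 0.0676]
wrist_force: [0.0, -0.9, -1.3]
gripper_width: 0.239
gripper_force: 30.0
time_s: 9.8
tcp_pos: [0.5557, 0.1389, 0.0374]
wrist_force: [-0.4, -0.4, -0.3]
gripper_width: 0.241
gripper_force: 30.0
```

```bash

python3 -m handwheel '[[[0,0,0,0,0,0.002,0.01],[0,0,0,0,0,0.002,0.01],[0,0,0,0,0,0.0005,0.01],[0,0,0,0,0,0,0.01]]]' | grep -v rot
python3 -m handwheel '[[[0,0,0,0,0,0,0.05],[0,0,0,0,0,0,0.05],[0,0,0,0,0,0,0.05],[0,0,0,0,0,0,0.05],[0,0,0,0,0,-0.02,0.05],[0,0,0,0,0,-0.03,0.05],[0,0,0,0,0,-0.04,0.05],[0,0,0,0,0,-0.04,0.05],[0,0,0,0,0,0,0.05],[0,0,0,0,0,0,0.05]]]' | grep -v rot
python3 - <<'E'
from h import *
im,C=shot('wrist','w6')
T=cam('top')
# rack frame
o=np.array([.5895,-.0128]);s,_=shot('scene','s6')
p=np.array(r.sense()['tcp_pos']);print(p,'pin top pred',w2p(C,(.5557,.1389,.088)))
cv2.imwrite('pics/w6c.png',np.hstack([cv2.resize(im[0:240,170:370],(400,480)),cv2.resize(s[180:280,190:330],(560,400))[:480,160:560].copy() if 0 else cv2.resize(s[180:300,230:330],(400,480))]))
E
```

```text
time_s: 10.2
tcp_pos: [0.5565, 0.1392, 0.0341]
wrist_force: [-0.8, 0.3, -0.4]
gripper_width: 0.245
gripper_force: 30.0
time_s: 11.2
tcp_pos: [0.5564, 0.1394, 0.1652]
wrist_force: [-0.3, 0.3, -0.4]
gripper_width: 0.573
gripper_force: 0.0
[0.55524037 0.13875619 0.16292998] pin top pred [258.09915789 183.71668597]
```

View pics/w6c.png

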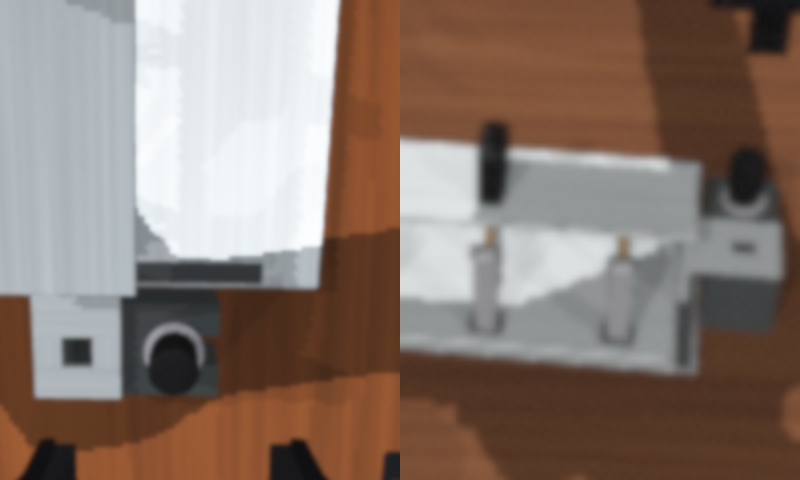

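Pin grip at crop (172,365) sits upright in the notch with the collar on the block, and the bore is empty at (76,352). Next I turn to the fin and slide the guard back.

```bash

python3 -m handwheel '[[[0,0,-1.25,0,0,0,0.05],[0,0,-1.25,0,0,0,0.05],[0,0,-1.25,0,0,0,0.05],[0,0,-1.25,0,0,0,0.05],[0,0,-1.25,0,0,0,0.05],[0,0,-1.25,0,0,0,0.05],[0,0,-1.25,0,0,0,0.05],[0,0,-1.25,0,0,0,0.05],[0,0,-1.25,0,0,0,0.05],[0,0,-1.25,0,0,0,0.05],[0,0,-1.25,0,0,0,0.05],[0,0,-1.25,0,0,0,0.05]]]' | grep -v rot
python3 -c "
from h import *
plan((.588,-.014,.163),-1.8)"
```

```text
time_s: 12.5
tcp_pos: [0.5552, 0.1386, 0.1621]
wrist_force: [0.4, 0.6, 0.3]
gripper_width: 0.573
gripper_force: 0.0
t 12.5 tcp [0.5552 0.1386 0.1621] F [0.4 0.6 0.3] w 49.9 j [ 30.  18. -10.   0. -62.  58.]
turn(u) [0.006 0.006 0.05 ] shift after turn [ 0.0376  0.1515 -0.0009]
```

```bash

python3 -m handwheel '[[[0,0,0.05,0.006,0.0255,0,0.05],[0,0,0,0.0078,0.0315,0,0.05],[0,0,0,0.0078,0.0315,0,0.05],[0,0,0,0.0078,0.0315,0,0.05],[0,0,0,0.0078,0.0315,0,0.05],[0,0,0,0,0,0,0.05],[0,0,0,0,0,0,0.05]]]' | grep -v rot
python3 - <<'E'
from h import *
im,C=shot('wrist','w7');s=r.sense()
m=(im[60:260,150:360].max(2)<40).astype(np.uint8);n,l,st,ce=cv2.connectedComponentsWithStats(m)
for i in range(1,n):
    if st[i,4]>100:print(st[i]+[150,60,0,0,0],ce[i]+[150,60],p2w(C,ce[i]+[150,60],.11))
plan((.588,-.014,.068),-1.8);print(w2p(C,(.588,-.014,.128)))
E
```

```text
time_s: 13.2
tcp_pos: [0.5871, -0.0144, 0.1623]
wrist_force: [0.5, 0.2, -0.4]
gripper_width: 0.573
gripper_force: 0.0
[246 160  19  51 933] [255.01286174 185.08360129] [ 0.59448018 -0.01338428  0.11      ]
[167 221  40  33 792] [191.6729798  240.57575758] [0.5510329  0.03851163 0.11      ]
[306 221  39  33 783] [319.88378033 240.42145594] [ 0.54712195 -0.06283375  0.11      ]
t 13.25 tcp [ 0.5872 -0.0137  0.1626] F [0.5 0.4 0.3] w 50.1 j [ 14.  20.  -8.  -0. -63.  73.]
turn(u) [-0.007 -0.002 -0.055] shift after turn [0.0008 0.0003 0.0946]
[256.19853694 200.51506033]
```

```bash

python3 -m handwheel '[[[0,0,-0.05,0.003,0,0.02,0.05],[0,0,0,0,0,0.03,0.05],[0,0,0,0,0,0.025,0.05],[0,0,0,0,0,0.012,0.05],[0,0,0,0,0,0.006,0.05],[0,0,0,0,0,0,0.05],[0,0,0,0,0,0,0.05]]]' | grep -v rot
python3 -m handwheel '[[[0,0,0,0,0,0,0.01],[0,0,0,0,0,0,0.01],[0,0,0,0,0,0,0.01],[0,0,0,0,0,0,0.01],[0,0,0,0,0,0,0.01],[0,0,0,0,0,0,0.01]]]' | grep -v rot
```

```text
time_s: 13.95
tcp_pos: [0.5921, -0.0133, 0.0721]
wrist_force: [0.1, 0.4, -1.0]
gripper_width: 0.576
gripper_force: 0.0
time_s: 14.55
tcp_pos: [0.5911, -0.0139, 0.0711]
wrist_force: [0.2, -1.1, 2.5]
gripper_width: 0.184
gripper_force: 30.0
```

```bash

python3 -m handwheel '[[[0,0,0,0.008,0,0,0.01],[0,0,0,0.012,0,0,0.01],[0,0,0,0.012,0,0,0.01],[0,0,0,0.012,0,0,0.01],[0,0,0,0.012,0,0,0.01],[0,0,0,0.010,0,0,0.01],[0,0,0,0.006,0,0,0.01],[0,0,0,0.003,0,0,0.01],[0,0,0,0.001,0,0,0.01],[0,0,0,0,0,0,0.01],[0,0,0,0,0,0,0.01]]]' | grep -v rot
python3 -m handwheel '[[[0,0,0,0.001,0,0,0.01],[0,0,0,0,0,0,0.01],[0,0,0,0,0,0,0.01]]]' | grep -v rot
```

```text
time_s: 15.65
tcp_pos: [0.662, -0.0171, 0.0711]
wrist_force: [-12.2, -3.5, 7.4]
gripper_width: 0.18
gripper_force: 30.0
time_s: 15.95
tcp_pos: [0.662, -0.0171, 0.071]
wrist_force: [-13.7, -2.0, 10.3]
gripper_width: 0.181
gripper_force: 30.0
```

```bash

python3 -m handwheel '[[[0,0,0,0.002,0,0,0.01],[0,0,0,0.002,0,0,0.01],[0,0,0,0,0,0,0.01],[0,0,0,0,0,0,0.01]]]' | grep -v rot
python3 - <<'E'
from h import *
im,C=shot('scene','s8');im2,C2=shot('top','t8')
g=np.hstack([cv2.resize(im[190:290,190:340],(600,400)),])
cv2.imwrite('pics/s8c.png',g)
E
```

```text
time_s: 16.35
tcp_pos: [0.662, -0.0172, 0.071]
wrist_force: [-22.7, -1.3, 15.4]
gripper_width: 0.186
gripper_force: 30.0
```

View pics/s8c.png

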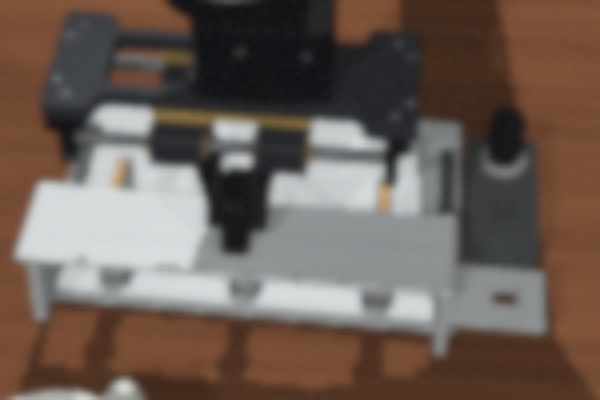

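```bash

python3 -m handwheel '[[[0,0,0,-0.005,0,0,0.01],[0,0,0,0,0,0,0.01],[0,0,0,0,0,0,0.05],[0,0,0,0,0,0,0.05],[0,0,0,0,0,0,0.05],[0,0,0,0,0,-0.03,0.05],[0,0,0,0,0,-0.04,0.05],[0,0,0,0,0,-0.04,0.05],[0,0,0,0,0,0,0.05]]]' | grep -v rot
python3 - <<'E'
from h import *
C=cam('scene');print(p2w(C,(190+505/4-.5,190+298/4-.5),.057))
im,Cw=shot('wrist','w9');t,Ct=shot('top','t9');s,Cs=shot('scene','s9')
plan((.4,-.05,.18),-1.8)
# tools blobs in top & scene
hsv=cv2.cvtColor(t,cv2.COLOR_BGR2HSV)
for nm,(x0,y0,x1,y1) in dict(wr=(118,192,185,218),sc=(320,150,385,185),hx=(322,200,388,228)).items():
    h=hsv[y0:y1,x0:x1]
    for k,m in(('grey',(h[...,1]<60)&(h[...,2]>90)),('blk',h[...,2]<45)):
        n,l,st,ce=cv2.connectedComponentsWithStats(m.astype(np.uint8))
        for i in range(1,n):
            if st[i,4]>25:print(nm,k,st[i,4],(ce[i]+[x0,y0]).round(1),p2w(Ct,ce[i]+[x0,y0],.015)[:2].round(4))
E
```

```text
time_s: 17.35
tcp_pos: [0.6715, -0.0157, 0.1889]
wrist_force: [0.5, 0.3, 0.9]
gripper_width: 0.57
gripper_force: 0.0
[0.6694821 0.1335938 0.057    ]
t 17.5 tcp [ 0.6667 -0.0157  0.1806] F [-0.6  0.1 -0.2] w 49.9 j [ 12.  26.   6.  -0. -69.  76.]
turn(u) [-0.019 -0.024  0.001] shift after turn [-0.2655  0.0427  0.0006]
wr grey 170 [170.4 202.6] [0.4622 0.2807]
wr grey 157 [131.3 206.4] [0.4482 0.4124]
wr blk 127 [150.1 204.6] [0.4549 0.349 ]
sc grey 34 [329.8 150.6] [ 0.646  -0.2618]
sc grey 248 [332.9 162.1] [ 0.6055 -0.2717]
sc grey 148 [371.  171.4] [ 0.5737 -0.4012]
sc blk 128 [353.  167.1] [ 0.5886 -0.3401]
hx grey 154 [335.  215.9] [ 0.4202 -0.275 ]
hx blk 125 [354.1 212.8] [ 0.4312 -0.3395]
```

```bash

python3 -m handwheel '[[[0,0,1.4,0,0,0,0.05],[0,0,1.4,0,0,0,0.05],[0,0,1.4,0,0,0,0.05],[0,0,1.4,0,0,0,0.05],[0,0,1.4,0,0,0,0.05],[0,0,1.4,0,0,0,0.05],[0,0,1.4,0,0,0,0.05],[0,0,1.4,0,0,0,0.05],[0,0,1.4,0,0,0,0.05],[0,0,1.4,0,0,0,0.05],[0,0,1.4,0,0,0,0.05],[0,0,1.4,0,0,0,0.05]]]' | grep -v rot
python3 -c "
from h import *
plan((.5908,-.3344,.15),-104.8)"
```

```text
time_s: 18.7
tcp_pos: [0.666, -0.0161, 0.1787]
wrist_force: [-0.2, -0.4, -0.6]
gripper_width: 0.575
gripper_force: 0.0
t 18.7 tcp [ 0.666  -0.0161  0.1787] F [-0.2 -0.4 -0.6] w 50.0 j [ 12.  27.   6.  -0. -69. -25.]
turn(u) [0.012 0.004 0.309] shift after turn [ 0.327  -0.0086  0.0287]
```

```bash
cat >> h.py <<'E'
def tool(name,vmax=213):
    """handle (black) and ring (grey) under the wrist camera -> origin, yaw, checks"""
    im,C=shot('wrist',name);p=np.array(r.sense()['tcp_pos']);h=cv2.cvtColor(im,cv2.COLOR_BGR2HSV)
    b=(h[...,2]<50).astype(np.uint8);b[vmax:]=0
    n,l,st,ce=cv2.connectedComponentsWithStats(b)
    c0=w2p(C,[p[0],p[1],.02])
    c=[i for i in range(1,n) if st[i,4]>300];i=min(c,key=lambda i:np.hypot(*(ce[i]-c0)))
    ys,xs=np.nonzero(l==i);W=np.array([p2w(C,(x,y),.022)[:2] for x,y in zip(xs,ys)],np.float32)
    (cx,cy),sz,a=cv2.minAreaRect(W)
    g=((h[...,1]<70)&(h[...,2]>75)).astype(np.uint8);g[vmax:]=0
    n,l,st,ce=cv2.connectedComponentsWithStats(g);print('handle',np.round([cx,cy],4),np.round(sz,4))
    for j in range(1,n):
        q=p2w(C,ce[j],.015)[:2]
        if st[j,4]>100 and np.hypot(*(q-[cx,cy]))<.13:
            d=q-[cx,cy];print('grey',st[j,:5],q.round(4),'dist',np.hypot(*d).round(4),'yaw from handle',np.degrees(np.arctan2(d[1],d[0])).round(1))
E
python3 -m handwheel '[[[0,0,0.309,0.02,-0.0004,0.002,0.05],[0,0,0,0.04,-0.001,0.003,0.05],[0,0,0,0.045,-0.0012,0.004,0.05],[0,0,0,0.045,-0.0012,0.004,0.05],[0,0,0,0.045,-0.0012,0.004,0.05],[0,0,0,0.045,-0.0012,0.004,0.05],[0,0,0,0.045,-0.0012,0.004,0.05],[0,0,0,0.03,-0.0012,0.003,0.05],[0,0,0,0.012,0,0,0.05],[0,0,0,0,0,0,0.05],[0,0,0,0,0,0,0.05]]]' | grep -v rot
python3 -c "
from h import *
plan((.5908,-.3344,.15),-104.8)
tool('w10')"
```

```text
time_s: 19.8
tcp_pos: [0.594, -0.3346, 0.152]
wrist_force: [-0.4, -0.4, -0.1]
gripper_width: 0.577
gripper_force: 0.0
t 19.8 tcp [ 0.594  -0.3346  0.152 ] F [-0.4 -0.4 -0.1] w 50.2 j [-16.  29.   6.  -0. -67.   2.]
turn(u) [-0.014  0.02   0.062] shift after turn [0.0006 0.0031 0.002 ]
handle [ 0.4412 -0.3389] [0.0676 0.0233]
grey [389  13  41  78 871] [ 0.4351 -0.411 ] dist 0.0723 yaw from handle -94.9
grey [ 412  156   53   53 1504] [ 0.4204 -0.2751] dist 0.0671 yaw from handle 108.1
```

```bash
python3 - <<'E'
from h import *
im=cv2.imread('pics/w10.png');C=cam('wrist');p=r.sense()['tcp_pos']
print(w2p(C,[p[0],p[1],.02]),w2p(C,[.5737,-.4012,.015]),w2p(C,[.609,-.271,.002]))
h=cv2.cvtColor(im,cv2.COLOR_BGR2HSV)[...,2]
n,l,st,ce=cv2.connectedComponentsWithStats((h<50).astype(np.uint8))
for i in range(1,n):
    if st[i,4]>150:print(st[i],ce[i].round(0))
cv2.imwrite('pics/w10c.png',im[20:330])
E
```

```text
[256.82423213 169.79166526] [260.32940571  96.22246846] [258.20498315 224.15034897]
[212   0  38  16 323] [227.   5.]
[397  89  30  71 799] [411. 124.]
[166 221  41  34 854] [192. 240.]
[305 221  42  34 861] [320. 241.]
[  10  226  138   28 2850] [ 83. 241.]
[ 316  227  189   89 4674] [400. 261.]
[466 279  41  31 420] [493. 298.]
[    0   287   512    97 28299] [209. 347.]
```

View pics/w10c.png

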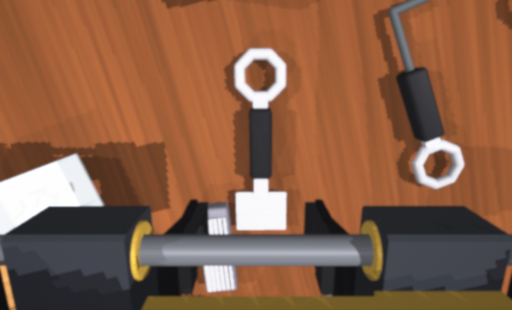

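Scraper lies straight ahead, ring at (260,97), handle at (260,163), blade at (260,231), with the grey hex set beside the blade. The threshold was too low for the handle, so I'll refine it.

```bash
sed -i "s/def tool(name,vmax=213):/def tool(name,vmax=213,th=65):/; s/h\[...,2\]<50/h[...,2]<th/" h.py
python3 - <<'E'
from h import *
im=cv2.imread('pics/w10.png');print(im[150:180:6,240:282:3].max(2))
tool('w11')
E
```

```text
[[114 111 110  73  51  56  56  57  58  57  53 127 134 136]
 [114 113 110  81  49  56  56  56  56  56  53 130 134 136]
 [115 115 112  80  50  55  54  56  56  56  53 132 136 135]
 [114 115 113  82  50  54  54  55  56  56  53 131 139 135]
 [115 115 114  85  49  54  54  56  56  55  56 129 140 138]]
handle [ 0.5897 -0.3404] [0.0677 0.0198]
grey [ 234   67   53   62 1806] [ 0.5738 -0.4015] dist 0.0631 yaw from handle -104.5
grey [235 197  52  16 359] [ 0.6003 -0.2945] dist 0.0471 yaw from handle 77.0
```

```bash

python3 -m handwheel '[[[0,0,0.03,0.0018,0.003,0.02,0.05],[0,0,0,0,0,0.04,0.05],[0,0,0,0,0,0.04,0.05],[0,0,0,0,0,0.04,0.05],[0,0,0,0,0,0.02,0.05],[0,0,0,0,0,0.009,0.05],[0,0,0,0,0,0,0.05]]]' | grep -v rot
python3 -m handwheel '[[[0,0,0,0,0,0.003,0.05],[0,0,0,0,0,0.003,0.05],[0,0,0,0,0,0.002,0.05],[0,0,0,0,0,0,0.05]]]' | grep -v rot
python3 -m handwheel '[[[0,0,0,0,0,0.001,0.01],[0,0,0,0,0,0,0.01],[0,0,0,0,0,0,0.01],[0,0,0,0,0,0,0.01],[0,0,0,0,0,0,0.01],[0,0,0,0,0,0,0.01]]]' | grep -v rot
```

```text
time_s: 20.6
tcp_pos: [0.5913, -0.3347, -0.0173]
wrist_force: [0.3, -0.0, -0.2]
gripper_width: 0.574
gripper_force: 0.0
time_s: 21.0
tcp_pos: [0.5914, -0.3359, -0.0239]
wrist_force: [0.2, 0.6, -0.2]
gripper_width: 0.576
gripper_force: 0.0
time_s: 21.6
tcp_pos: [0.5909, -0.3357, -0.0254]
wrist_force: [-1.0, 1.4, 1.8]
gripper_width: 0.251
gripper_force: 30.0
```

```bash

python3 -m handwheel '[[[0,0,0,0,0,-0.02,0.01],[0,0,0,0,0,-0.04,0.01],[0,0,0,0,0,-0.045,0.01],[0,0,0,0,0,-0.045,0.01],[0,0,-1.3,0,0,0,0.01],[0,0,-1.3,0,0,0,0.01],[0,0,-1.3,0,0,0,0.01],[0,0,-1.3,0,0,0,0.01],[0,0,-1.3,0,0,0,0.01],[0,0,-1.3,0,0,0,0.01],[0,0,-1.3,0,0,0,0.01],[0,0,-1.3,0,0,0,0.01]]]' | grep -v rot
python3 -m handwheel '[[[0,0,-1.3,0,0,0,0.01],[0,0,-1.3,0,0,0,0.01],[0,0,-1.3,0,0,0,0.01],[0,0,-1.3,0,0,0,0.01],[0,0,-1.3,0,0,0,0.01],[0,0,0,0,0,0,0.01]]]' | grep -v rot
python3 -c "
from h import *
plan((.517,-.0906,.128),-1.8)"
```

```text
time_s: 22.8
tcp_pos: [0.5907, -0.3358, 0.1239]
wrist_force: [0.2, 0.8, -1.8]
gripper_width: 0.252
gripper_force: 30.0
time_s: 23.4
tcp_pos: [0.5906, -0.3358, 0.1239]
wrist_force: [0.5, -0.6, -1.1]
gripper_width: 0.249
gripper_force: 30.0
t 23.4 tcp [ 0.5906 -0.3358  0.1239] F [ 0.5 -0.6 -1.1] w 21.6 j [-16.  30.   3.  -0. -63. 103.]
turn(u) [-0.017 -0.018 -0.243] shift after turn [-0.0813 -0.2428 -0.0041]
```

```bash

python3 -m handwheel '[[[0,0,-0.243,-0.007,-0.022,0,0.01],[0,0,0,-0.0145,-0.0435,0,0.01],[0,0,0,-0.0145,-0.0435,0,0.01],[0,0,0,-0.0145,-0.0435,-0.002,0.01],[0,0,0,-0.0145,-0.0435,-0.002,0.01],[0,0,0,-0.0105,-0.0315,0,0.01],[0,0,0,-0.005,-0.0155,0,0.01],[0,0,0,0,0,0,0.01],[0,0,0,0,0,0,0.01],[0,0,0,0,0,0,0.01]]]' | grep -v rot
python3 - <<'E'
from h import *
plan((.517,-.0906,.128),-1.8)
im,C=shot('wrist','w12')
p=np.array(r.sense()['tcp_pos']);R=np.array(r.sense()['ee_rot'])
# expected eye (z: underside ~ tip-4mm)
e=p+R@[.07,0,0];e[2]=p[2]+.025+.018
print('eye pred',w2p(C,e));
for k,y in((1,.08),(2,0),(3,-.08)):
    o=np.array([.5895+.0316*y,-.0128+.9995*y]);print(k,w2p(C,[*o,.07]),'post',w2p(C,[o[0]+.045,o[1]-.0014,.078]))
cv2.imwrite('pics/w12c.png',cv2.resize(im[0:230,110:410],(800,613))[:600])
E
```

```text
time_s: 24.4
tcp_pos: [0.5188, -0.0911, 0.1286]
wrist_force: [0.0, -0.1, -1.1]
gripper_width: 0.247
gripper_force: 30.0
t 24.4 tcp [ 0.5188 -0.0911  0.1286] F [ 0.  -0.1 -1.1] w 21.5 j [  8.  16. -19.  -0. -55.  80.]
turn(u) [-0.01  -0.026 -0.015] shift after turn [-0.0018 -0.0004  0.0006]
eye pred [257.62731742 102.5783508 ]
1 [ 35.31859927 102.5895182 ] post [15.83090916 33.29500333]
2 [145.55881458 102.2983568 ] post [135.70456873  32.96424047]
3 [255.84043327 102.00708605] post [255.62718642  32.63334251]
```

View pics/w12c.png

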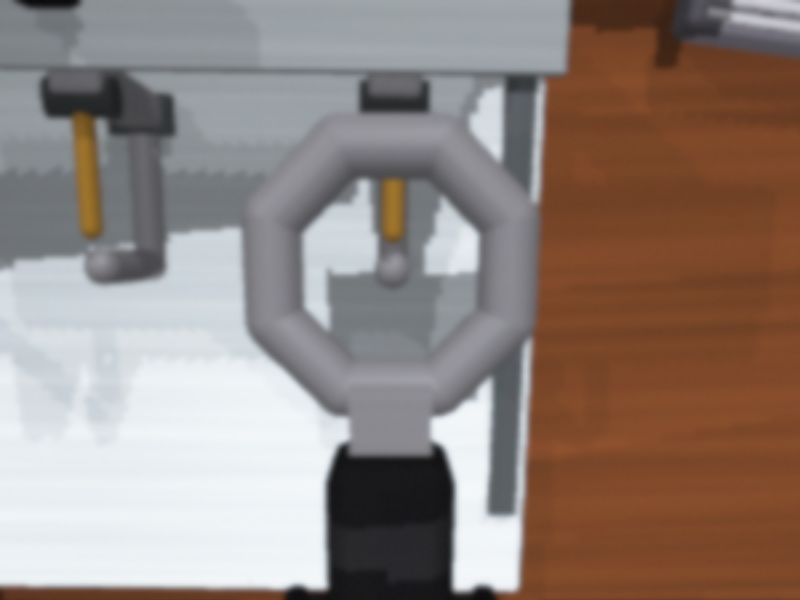

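The ring centre (257,99) is over the nose tip (257,100), the gate shows inside the eye, and sideways alignment is within about 1 mm. Lowering.

```bash

python3 -m handwheel '[[[0,0,0,-0.001,-0.0004,0.02,0.01],[0,0,0,0,0,0.03,0.01],[0,0,0,0,0,0.02,0.01],[0,0,0,0,0,0.01,0.01],[0,0,0,0,0,0.008,0.01],[0,0,0,0,0,0.008,0.01],[0,0,0,0,0,0,0.01]]]' | grep -v rot
python3 -m handwheel '[[[0,0,0,0,0,0.006,0.01],[0,0,0,0,0,0.006,0.01],[0,0,0,0,0,0.006,0.01],[0,0,0,0,0,0.006,0.01],[0,0,0,0,0,0.006,0.01],[0,0,0,0,0,0.006,0.01],[0,0,0,0,0,0,0.01]]]' | grep -v rot
python3 -m handwheel '[[[0,0,0,0,0,0.004,0.01],[0,0,0,0,0,0.004,0.01],[0,0,0,0,0,0.002,0.01],[0,0,0,0,0,0,0.01],[0,0,0,0,0,0,0.01]]]'
```

```text
time_s: 25.15
tcp_pos: [0.5179, -0.0901, 0.0325]
wrist_force: [-2.3, 0.7, 0.6]
gripper_width: 0.253
gripper_force: 30.0
time_s: 25.85
tcp_pos: [0.5169, -0.09, -0.0048]
wrist_force: [-0.0, 0.2, -1.6]
gripper_width: 0.252
gripper_force: 30.0
time_s: 26.35
tcp_pos: [0.5181, -0.0899, -0.0133]
ee_rot: [[1.0, -0.031, 0.003], [-0.031, -1.0, 0.001], [0.003, -0.001, -1.0]]
wrist_force: [0.8, -0.8, -2.1]
gripper_width: 0.249
gripper_force: 30.0
```

```bash

python3 -m handwheel '[[[0,0,0,0,0,0.002,0.01],[0,0,0,0,0,0.001,0.01],[0,0,0,0,0,0,0.01],[0,0,0,0,0,0,0.01]]]'|grep -v rot
python3 - <<'E'
from h import *
im,C=shot('wrist','w13');s,Cs=shot('scene','s13')
# gate orange pixels near hook3 (wrist)
for nm,i in(('w',im),('s',s)):
    h=cv2.cvtColor(i,cv2.COLOR_BGR2HSV);m=cv2.inRange(h,(12,120,90),(28,255,255))
    if nm=='w':m[215:]=0
    else: m[:180]=0;m[300:]=0;m[:,:190]=0;m[:,340:]=0
    n,l,st,ce=cv2.connectedComponentsWithStats(m)
    for k in range(1,n):
        if st[k,4]>4:print(nm,st[k],ce[k].round(1))
for k,y in((1,.08),(2,0),(3,-.08)):
    o=np.array([.591+.0316*y,-.0135+.9995*y]);print(k,[w2p(Q,[o[0]+d,o[1],.072]).round(0) for Q in(C,Cs) for d in(.007,.042)])
E
```

```text
time_s: 26.75
tcp_pos: [0.5182, -0.0899, -0.0135]
wrist_force: [-5.8, 2.8, 18.5]
gripper_width: 0.251
gripper_force: 30.0
w [ 253    0   22   82 1544] [263.   39.1]
w [462  13   2   4   5] [462.2  14.8]
w [474  14   3   3   5] [474.6  15.2]
w [458  30  11   9  41] [463.3  33.8]
w [485  33   3   5   7] [486.1  35. ]
w [  0  37   7  41 190] [ 2.1 60.3]
w [500  67   3   3   5] [501.4  68. ]
w [506  66   3   4   6] [506.8  67.8]
w [453  69   6   7  19] [455.5  71.9]
w [452  72  21  10  69] [461.9  77.4]
w [472  73   7   9  26] [475.3  77.3]
w [480  74  32   8 109] [496.7  77.4]
w [500 105   5   2   6] [502.  105.3]
w [470 106   2   3   5] [470.6 106.8]
w [466 111   3   3   5] [466.8 111.8]
w [469 110   9   5  23] [473.8 112.6]
w [470 119   5   3   7] [471.6 119.6]
w [454 120   6   5  11] [456.7 122.5]
w [481 131   3   4   6] [482.2 132.5]
w [453 133   6   2   6] [455.5 133.3]
w [496 137   4   3   6] [498.  137.5]
w [482 141  18   5  31] [491.3 143.1]
w [476 142   5   3   8] [477.8 143. ]
w [498 148   3   3   5] [499.2 148.6]
w [482 155  19  11  58] [491.5 159.5]
w [484 156   3   4   5] [
[... 449 characters left out ...]
   5] [360.8 205.8]
w [364 205  10   4  25] [367.8 206.5]
w [405 205  12   7  29] [411.  207.8]
s [324 181   5   3   7] [326.1 182.3]
s [320 193   6   2   7] [322.1 193.1]
s [205 201  17   4  34] [212.1 202.3]
s [232 203   7   2   9] [235.4 203.2]
s [191 228  10   5  15] [194.8 229.8]
s [328 239  12   5  18] [333.7 240.7]
s [331 262   4   3   7] [332.6 262.9]
s [327 289   3   5   5] [327.8 291. ]
s [336 291   4   3   5] [337.6 292. ]
1 [array([-263.,   80.]), array([-318.,  -52.]), array([287., 236.]), array([286., 247.])]
2 [array([-0., 80.]), array([-30., -52.]), array([253., 234.]), array([252., 244.])]
3 [array([262.,  80.]), array([258., -51.]), array([221., 232.]), array([219., 242.])]
```

The tool is on the plate: contact force 18 N, and the gate tip at (263,82) matches the shut position of (262,80). Releasing, then on to the hex key.

```bash

python3 -m handwheel '[[[0,0,0,0,0,-0.003,0.01],[0,0,0,0,0,0,0.045],[0,0,0,0,0,0,0.045],[0,0,0,0,0,0,0.045],[0,0,0,0,0,0,0.045],[0,0,0,0,0,-0.02,0.045],[0,0,0,0,0,-0.04,0.05],[0,0,0,0,0,-0.045,0.05],[0,0,0,0,0,-0.045,0.05],[0,0,0,0,0,0,0.05]]]' | grep -v rot
python3 -m handwheel '[[[0,0,1.31,0,0,0,0.05],[0,0,1.31,0,0,0,0.05],[0,0,1.31,0,0,0,0.05],[0,0,1.31,0,0,0,0.05],[0,0,1.31,0,0,0,0.05],[0,0,1.31,0,0,0,0.05],[0,0,1.31,0,0,0,0.05],[0,0,1.31,0,0,0,0.05],[0,0,1.31,0,0,0,0.05],[0,0,1.31,0,0,0,0.05],[0,0,0,0,0,0,0.05]]]' | grep -v rot
python3 -c "
from h import *
plan((.432,-.3445,.15),-80.3)"
```

```text
time_s: 27.85
tcp_pos: [0.5223, -0.0902, 0.1435]
wrist_force: [1.1, -0.0, -0.3]
gripper_width: 0.572
gripper_force: 0.0
time_s: 28.95
tcp_pos: [0.5172, -0.0901, 0.136]
wrist_force: [-0.2, -0.4, 0.2]
gripper_width: 0.576
gripper_force: 0.0
t 28.95 tcp [ 0.5172 -0.0901  0.136 ] F [-0.2 -0.4  0.2] w 50.1 j [  8.  15. -18.  -0. -56.   2.]
turn(u) [-0.017  0.007 -0.013] shift after turn [ 0.2364  0.1269 -0.014 ]
```

```bash

python3 -m handwheel '[[[0,0,0,0.02,0.0108,-0.002,0.05],[0,0,0,0.04,0.0215,-0.003,0.05],[0,0,0,0.042,0.0225,-0.003,0.05],[0,0,0,0.042,0.0225,-0.003,0.05],[0,0,0,0.042,0.0225,-0.003,0.05],[0,0,0,0.035,0.019,0,0.05],[0,0,0,0.0155,0.008,0,0.05],[0,0,0,0,0,0,0.05],[0,0,0,0,0,0,0.05]]]' | grep -v rot
python3 -c "
from h import *
plan((.432,-.3445,.15),-80.3)
tool('w14')"
```

```text
time_s: 29.85
tcp_pos: [0.4317, -0.3445, 0.1496]
wrist_force: [0.3, -0.1, -0.2]
gripper_width: 0.575
gripper_force: 0.0
t 29.85 tcp [ 0.4317 -0.3445  0.1496] F [ 0.3 -0.1 -0.2] w 50.0 j [-22.  17. -14.  -0. -59.  32.]
turn(u) [-0.022  0.012 -0.006] shift after turn [ 0.0001 -0.0003 -0.0004]
handle [ 0.4308 -0.3392] [0.0196 0.0695]
grey [254  78  41  65 778] [ 0.435  -0.4109] dist 0.0718 yaw from handle -86.6
```

```bash

python3 -m handwheel '[[[0,0,0,0,0,0.02,0.05],[0,0,0,0,0,0.04,0.05],[0,0,0,0,0,0.04,0.05],[0,0,0,0,0,0.04,0.05],[0,0,0,0,0,0.02,0.05],[0,0,0,0,0,0.009,0.05],[0,0,0,0,0,0.003,0.05],[0,0,0,0,0,0.0025,0.05],[0,0,0,0,0,0,0.05],[0,0,0,0,0,0,0.05]]]' | grep -v rot
python3 -m handwheel '[[[0,0,0,0,0,0.0005,0.01],[0,0,0,0,0,0,0.01],[0,0,0,0,0,0,0.01],[0,0,0,0,0,0,0.01],[0,0,0,0,0,0,0.01],[0,0,0,0,0,0,0.01]]]' | grep -v rot
```

```text
time_s: 30.9
tcp_pos: [0.4333, -0.3446, -0.0232]
wrist_force: [-0.2, 0.2, -0.1]
gripper_width: 0.571
gripper_force: 0.0
time_s: 31.5
tcp_pos: [0.432, -0.3443, -0.0247]
wrist_force: [-1.8, -0.8, 2.0]
gripper_width: 0.253
gripper_force: 30.0
```

```bash

python3 -m handwheel '[[[0,0,0,0,0,-0.02,0.01],[0,0,0,0,0,-0.04,0.01],[0,0,0,0,0,-0.045,0.01],[0,0,0,0,0,-0.045,0.01],[0,0,1.4,0,0,0,0.01],[0,0,1.4,0,0,0,0.01],[0,0,1.4,0,0,0,0.01],[0,0,1.4,0,0,0,0.01],[0,0,1.4,0,0,0,0.01],[0,0,1.4,0,0,0,0.01],[0,0,1.4,0,0,0,0.01],[0,0,1.4,0,0,0,0.01]]]' | grep -v rot
python3 -m handwheel '[[[0,0,1.4,0,0,0,0.01],[0,0,1.4,0,0,0,0.01],[0,0,1.4,0,0,0,0.01],[0,0,1.4,0,0,0,0.01],[0,0,0,0,0,0,0.01]]]' | grep -v rot
python3 -c "
from h import *
plan((.521,-.0116,.128),-181.8)"
```

```text
time_s: 32.7
tcp_pos: [0.4317, -0.344, 0.1243]
wrist_force: [-0.9, 0.3, -1.8]
gripper_width: 0.253
gripper_force: 30.0
time_s: 33.2
tcp_pos: [0.4317, -0.344, 0.1244]
wrist_force: [-0.4, 0.4, -1.6]
gripper_width: 0.252
gripper_force: 30.0
t 33.2 tcp [ 0.4317 -0.344   0.1244] F [-0.4  0.4 -1.6] w 21.9 j [-22.  18. -15.  -0. -56. -69.]
turn(u) [0.02  0.017 0.102] shift after turn [-0.0788  0.3351 -0.0036]
```

```bash

python3 -m handwheel '[[[0,0,0.1,-0.005,0.0215,0,0.01],[0,0,0,-0.011,0.045,0,0.01],[0,0,0,-0.011,0.045,0,0.01],[0,0,0,-0.011,0.045,-0.002,0.01],[0,0,0,-0.011,0.045,-0.002,0.01],[0,0,0,-0.011,0.045,0,0.01],[0,0,0,-0.0105,0.045,0,0.01],[0,0,0,-0.006,0.0295,0,0.01],[0,0,0,-0.0025,0.014,0,0.01],[0,0,0,0,0,0,0.01],[0,0,0,0,0,0,0.01],[0,0,0,0,0,0,0.01]]]' | grep -v rot
python3 - <<'E'
from h import *
plan((.521,-.0116,.128),-181.8)
t,C=shot('top','t15')
s,Cs=shot('scene','s15')
# ring near expected place in scene
e=np.array([.5925,-.0138]);print('ring',w2p(Cs,[*e,.17]),'nose',w2p(Cs,[.5911,-.0138,.07]),'top ring',w2p(C,[*e,.17]))
h=cv2.cvtColor(t,cv2.COLOR_BGR2HSV);u,v=w2p(C,[*e,.17]).astype(int)
print(t[v-14:v+15:2,u-14:u+15:2].max(2))
E
```

```text
time_s: 34.4
tcp_pos: [0.5206, -0.0131, 0.1296]
wrist_force: [-0.2, -0.4, -1.9]
gripper_width: 0.25
gripper_force: 30.0
t 34.4 tcp [ 0.5206 -0.0131  0.1296] F [-0.2 -0.4 -1.9] w 21.7 j [  16.   15.  -19.   -0.  -55. -108.]
turn(u) [ 0.009  0.018 -0.004] shift after turn [-0.0003  0.0015  0.0016]
ring [253.12384274 201.30649147] nose [253.46897749 232.44673658] top ring [258.10705537 153.95797204]
[[122 102  98 105 108 111 114 119 117 114 114 118 106  96  96]
 [113 103 104 108 113 115 117 118 119 115 115 117 114 103  99]
 [113 100 103 110 116 117 115 117 118 114 120 118 115 104 100]
 [111 101 105 112 116 116 118 117 117 117 115 117 111 105  98]
 [113 100 109 111 116 116 118 113 113 115 119 114 113 103 101]
 [113  98 107 112 115 116 116 119 116 115 116 118 111 105 103]
 [121 103 106 111 116 117 120 117 116 116 119 116 110 108 101]
 [122 108 104 110 111 116 121 124 119 127 116 113 109 110 100]
 [152 111 106 110 112 117 122 128 128 121 118 111 107  99 108]
 [198 108 113 105 110 115 122 126 127 120 112 107 103 100 114]
 [244 175 122 114 107 105 112 112 114 109 110  98 108 113 123]
 [238 231 154 127 123 114 110 111 116 112 110 116 111 130 138]
 [231 233 222 170 158 140 113 124 119 121 134 140 148 147 137]
 [228 227 227 223 191 162 157 167 160 163 164 154 154 148 129]
 [224 224 222 220 214 197 175 163 161 160 157 158 149 139 104]]
```

```bash

python3 -m handwheel '[[[0,0,0,0,0.0015,0.02,0.01],[0,0,0,0,0,0.03,0.01],[0,0,0,0,0,0.02,0.01],[0,0,0,0,0,0.01,0.01],[0,0,0,0,0,0.008,0.01],[0,0,0,0,0,0.008,0.01],[0,0,0,0,0,0,0.01]]]' | grep -v rot
python3 -m handwheel '[[[0,0,0,0,0,0.006,0.01],[0,0,0,0,0,0.006,0.01],[0,0,0,0,0,0.006,0.01],[0,0,0,0,0,0.006,0.01],[0,0,0,0,0,0.006,0.01],[0,0,0,0,0,0.006,0.01],[0,0,0,0,0,0,0.01]]]' | grep -v rot
python3 -c "
from h import *
plan((.521,-.0116,-.0127),-181.8)"
```

```text
time_s: 35.2
tcp_pos: [0.5215, -0.0104, 0.0336]
wrist_force: [-2.2, 2.0, -0.6]
gripper_width: 0.251
gripper_force: 30.0
time_s: 35.9
tcp_pos: [0.5207, -0.0105, -0.0037]
wrist_force: [-1.1, 0.1, -2.2]
gripper_width: 0.251
gripper_force: 30.0
t 35.9 tcp [ 0.5207 -0.0105 -0.0037] F [-1.1  0.1 -2.2] w 21.8 j [  17.   25.  -28.   -0.  -37. -108.]
turn(u) [0.004 0.002 0.003] shift after turn [-0.0003 -0.0011  0.009 ]
```

```bash

python3 -m handwheel '[[[0,0,0,0,0,0.005,0.01],[0,0,0,0,0,0.004,0.01],[0,0,0,0,0,0.002,0.01],[0,0,0,0,0,0.001,0.01],[0,0,0,0,0,0,0.01],[0,0,0,0,0,0,0.01]]]'|grep -v rot
python3 -m handwheel '[[[0,0,0,0,0,-0.002,0.01],[0,0,0,0,0,0,0.045],[0,0,0,0,0,0,0.045],[0,0,0,0,0,0,0.045],[0,0,0,0,0,0,0.045],[0,0,0,0,0,-0.02,0.045],[0,0,0,0,0,-0.04,0.05],[0,0,0,0,0,-0.045,0.05],[0,0,0,0,0,-0.045,0.05],[0,0,0,0,0,0,0.05]]]' | grep -v rot
python3 - <<'E'
from h import *
t,C=shot('top','t16');s,Cs=shot('scene','s16')
h=cv2.cvtColor(s,cv2.COLOR_BGR2HSV);m=cv2.inRange(h,(12,120,90),(28,255,255));m[:215]=0;m[260:]=0;m[:,205:]|=0;m[:,:205]=0;m[:,300:]=0
n,l,st,ce=cv2.connectedComponentsWithStats(m)
print([(st[k,:5].tolist()) for k in range(1,n) if st[k,4]>4])
hsv=cv2.cvtColor(t,cv2.COLOR_BGR2HSV);x0,y0,x1,y1=110,185,200,235
hh=hsv[y0:y1,x0:x1]
for k,mm in(('grey',(hh[...,1]<60)&(hh[...,2]>90)),('blk',hh[...,2]<45)):
    n,l,st,ce=cv2.connectedComponentsWithStats(mm.astype(np.uint8))
    for i in range(1,n):
        if st[i,4]>25:print(k,st[i,4],(ce[i]+[x0,y0]).round(1),p2w(C,ce[i]+[x0,y0],.015)[:2].round(4))
E
```

```text
time_s: 36.5
tcp_pos: [0.5216, -0.0103, -0.0128]
wrist_force: [-3.7, 0.7, 9.2]
gripper_width: 0.249
gripper_force: 30.0
time_s: 37.5
tcp_pos: [0.5259, -0.0099, 0.1446]
wrist_force: [0.2, -0.8, -0.3]
gripper_width: 0.569
gripper_force: 0.0
[]
grey 114 [146.4 187.9] [0.5121 0.364 ]
grey 850 [190.4 206.4] [0.4495 0.2124]
grey 171 [170.3 202.6] [0.4621 0.2809]
grey 158 [131.3 206.5] [0.4481 0.4124]
blk 116 [150.  204.6] [0.4549 0.3494]
```

```bash

python3 -m handwheel '[[[0,0,-1.4,0,0,0,0.05],[0,0,-1.4,0,0,0,0.05],[0,0,-1.4,0,0,0,0.05],[0,0,-1.4,0,0,0,0.05],[0,0,-1.4,0,0,0,0.05],[0,0,-1.4,0,0,0,0.05],[0,0,-1.4,0,0,0,0.05],[0,0,-1.4,0,0,0,0.05],[0,0,-1.4,0,0,0,0.05],[0,0,-1.4,0,0,0,0.05],[0,0,-1.4,0,0,0,0.05]]]' | grep -v rot
python3 -m handwheel '[[[0,0,-1.4,0,0,0,0.05],[0,0,-1.4,0,0,0,0.05],[0,0,-1.4,0,0,0,0.05],[0,0,-1.4,0,0,0,0.05],[0,0,-1.4,0,0,0,0.05],[0,0,-1.4,0,0,0,0.05],[0,0,-1.4,0,0,0,0.05],[0,0,-1.4,0,0,0,0.05],[0,0,-1.4,0,0,0,0.05],[0,0,-1.4,0,0,0,0.05],[0,0,0,0,0,0,0.05]]]' | grep -v rot
python3 - <<'E'
from h import *
plan((.52,-.01,.14),-1.8)
im,C=shot('wrist','w17')
h=cv2.cvtColor(im,cv2.COLOR_BGR2HSV);m=cv2.inRange(h,(12,120,90),(28,255,255));m[215:]=0
n,l,st,ce=cv2.connectedComponentsWithStats(m)
print([(st[k,:5].tolist()) for k in range(1,n) if st[k,4]>30])
for k,y in((1,.08),(2,0),(3,-.08)):
    o=np.array([.591+.0316*y,-.0138+.9995*y]);print(k,'gate',[w2p(C,[o[0]+d,o[1],.072]).round(0) for d in(.007,.042)],'eye',w2p(C,[*o,.03]).round(0))
cv2.imwrite('pics/w17c.png',cv2.resize(im[0:225,60:460],(800,450)))
E
```

```text
time_s: 38.7
tcp_pos: [0.5199, -0.0108, 0.1356]
wrist_force: [0.6, -0.1, -0.8]
gripper_width: 0.576
gripper_force: 0.0
time_s: 39.8
tcp_pos: [0.52, -0.0107, 0.1359]
wrist_force: [-0.5, 0.6, -0.9]
gripper_width: 0.574
gripper_force: 0.0
t 39.8 tcp [ 0.52   -0.0107  0.1359] F [-0.5  0.6 -0.9] w 49.9 j [ 17.  15. -19.  -0. -56.  68.]
turn(u) [-0.002  0.011 -0.601] shift after turn [-0.0001 -0.0007 -0.0041]
[[358, 35, 8, 47, 294], [421, 40, 13, 6, 32], [245, 42, 10, 45, 324], [132, 48, 13, 44, 299], [31, 69, 8, 9, 32], [0, 93, 12, 6, 34], [16, 96, 18, 10, 82], [0, 109, 30, 8, 109], [0, 161, 13, 5, 36], [36, 188, 32, 7, 87], [21, 204, 20, 7, 74]]
1 gate [array([142.,  95.]), array([133.,  44.])] eye [160. 103.]
2 gate [array([251.,  88.]), array([246.,  36.])] eye [252.  97.]
3 gate [array([360.,  80.]), array([360.,  28.])] eye [346.  91.]
```

```bash

python3 -m handwheel '[[[0,0,-1.4,0,0,0,0.05],[0,0,-1.4,0,0,0,0.05],[0,0,-1.4,0,0,0,0.05],[0,0,-1.4,0,0,0,0.05],[0,0,-1.4,0,0,0,0.05],[0,0,-1.4,0,0,0,0.05],[0,0,-1.4,0,0,0,0.05],[0,0,-1.4,0,0,0,0.05],[0,0,-1.4,0,0,0,0.05],[0,0,-1.4,0,0,0,0.05],[0,0,-1.4,0,0,0,0.05],[0,0,-1.4,0,0,0,0.05]]]' | grep -v rot
python3 -c "
from h import *
plan((.4555,.3437,.15),96.1)"
```

```text
time_s: 41.05
tcp_pos: [0.5207, -0.0106, 0.1368]
wrist_force: [0.1, 0.2, 0.3]
gripper_width: 0.574
gripper_force: 0.0
t 41.05 tcp [ 0.5207 -0.0106  0.1368] F [0.1 0.2 0.3] w 49.9 j [ 17.  15. -19.  -0. -56. 169.]
turn(u) [ 0.009 -0.006 -0.089] shift after turn [ 0.3592 -0.0271 -0.0132]
```

```bash

python3 -m handwheel '[[[0,0,-0.089,0.02,-0.0015,-0.002,0.05],[0,0,0,0.04,-0.003,-0.003,0.05],[0,0,0,0.045,-0.0034,-0.003,0.05],[0,0,0,0.045,-0.0034,-0.003,0.05],[0,0,0,0.045,-0.0034,-0.002,0.05],[0,0,0,0.045,-0.0034,0,0.05],[0,0,0,0.045,-0.0034,0,0.05],[0,0,0,0.04,-0.003,0,0.05],[0,0,0,0.024,-0.0018,0,0.05],[0,0,0,0.01,-0.0008,0,0.05],[0,0,0,0,0,0,0.05],[0,0,0,0,0,0,0.05]]]' | grep -v rot
python3 -c "
from h import *
plan((.4555,.3437,.15),96.1)
tool('w18')"
```

```text
time_s: 42.25
tcp_pos: [0.457, 0.3427, 0.1504]
wrist_force: [0.3, -0.1, -0.6]
gripper_width: 0.574
gripper_force: 0.0
t 42.25 tcp [0.457  0.3427 0.1504] F [ 0.3 -0.1 -0.6] w 49.9 j [ 53.  19. -11.   0. -60. 133.]
turn(u) [ 0.016  0.004 -0.039] shift after turn [ 0.0011 -0.0014  0.0004]
handle [0.4552 0.3503] [0.0196 0.0674]
grey [ 227   68   54   63 1836] [0.4479 0.4127] dist 0.0628 yaw from handle 96.7
grey [ 299  103   83   95 6969] [0.5383 0.3722] dist 0.086 yaw from handle 14.8
grey [246 198  17  15 254] [0.4595 0.306 ] dist 0.0444 yaw from handle -84.5
```

```bash

python3 -m handwheel '[[[0,0,-0.06,0.0022,-0.0012,0.02,0.036],[0,0,0,0,0,0.04,0.036],[0,0,0,0,0,0.04,0.036],[0,0,0,0,0,0.04,0.036],[0,0,0,0,0,0.02,0.036],[0,0,0,0,0,0.009,0.036],[0,0,0,0,0,0.003,0.036],[0,0,0,0,0,0.003,0.036],[0,0,0,0,0,0,0.036],[0,0,0,0,0,0,0.036]]]' | grep -v rot
python3 -m handwheel '[[[0,0,0,0,0,0.0005,0.01],[0,0,0,0,0,0,0.01],[0,0,0,0,0,0,0.01],[0,0,0,0,0,0,0.01],[0,0,0,0,0,0,0.01]]]' | grep -v rot
```

```text
time_s: 43.3
tcp_pos: [0.4568, 0.3466, -0.0228]
wrist_force: [-0.3, -0.3, 0.2]
gripper_width: 0.409
gripper_force: 0.0
time_s: 43.8
tcp_pos: [0.4559, 0.3459, -0.0242]
wrist_force: [-3.5, 0.3, 5.3]
gripper_width: 0.249
gripper_force: 30.0
```

```bash

python3 -m handwheel '[[[0,0,0,0,0,-0.02,0.01],[0,0,0,0,0,-0.04,0.01],[0,0,0,0,0,-0.045,0.01],[0,0,0,0,0,-0.045,0.01],[0,0,0,-0.03,0,0,0.01],[0,0,0,-0.045,0,0,0.01],[0,0,0,-0.045,0,0,0.01],[0,0,0,-0.03,0,0,0.01],[0,0,1.4,0,0,0,0.01],[0,0,1.4,0,0,0,0.01],[0,0,1.4,0,0,0,0.01],[0,0,1.4,0,0,0,0.01]]]' | grep -v rot
python3 -m handwheel '[[[0,0,1.4,0,0,0,0.01],[0,0,1.4,0,0,0,0.01],[0,0,1.4,0,0,0,0.01],[0,0,1.4,0,0,0,0.01],[0,0,1.4,0,0,0,0.01],[0,0,1.4,0,0,0,0.01],[0,0,1.4,0,0,0,0.01],[0,0,0.9,0,0,0,0.01],[0,0,0,0,0,0,0.01]]]' | grep -v rot
python3 -c "
from h import *
plan((.526,.0684,.128),-1.8)"
```

```text
time_s: 45.0
tcp_pos: [0.4721, 0.1963, 0.1246]
wrist_force: [-0.2, -0.3, -2.3]
gripper_width: 0.255
gripper_force: 30.0
time_s: 45.9
tcp_pos: [0.472, 0.1965, 0.1246]
wrist_force: [-1.2, -0.6, -1.6]
gripper_width: 0.25
gripper_force: 30.0
t 45.9 tcp [0.472  0.1965 0.1246] F [-1.2 -0.6 -1.6] w 21.7 j [ 41.  15. -21.   0. -54.  48.]
turn(u) [-0.006 -0.018  0.051] shift after turn [ 0.058   0.1263 -0.0034]
```

```bash

python3 -m handwheel '[[[0,0,0.05,0.008,0.0175,-0.002,0.01],[0,0,0,0.016,0.035,-0.002,0.01],[0,0,0,0.016,0.035,0,0.01],[0,0,0,0.012,0.0255,0,0.01],[0,0,0,0.006,0.0133,0,0.01],[0,0,0,0,0,0,0.01],[0,0,0,0,0,0,0.01],[0,0,0,0,0,0,0.01]]]' | grep -v rot
python3 - <<'E'
from h import *
plan((.526,.0684,.128),-1.8)
im,C=shot('wrist','w19');p=np.array(r.sense()['tcp_pos'])
h=cv2.cvtColor(im,cv2.COLOR_BGR2HSV);m=cv2.inRange(h,(12,120,90),(28,255,255));m[150:]=0
n,l,st,ce=cv2.connectedComponentsWithStats(m)
print('brass',[(st[k,:5].tolist()) for k in range(1,n) if st[k,4]>30])
print('exp nose',w2p(C,[.5936,.0662,.07]),'exp ring',w2p(C,[.5951,.0662,p[2]+.042]))
def f(v):
    g=im[v,180:335].max(1).astype(int);return g
for v in(90,96,102):print(v,f(v)[::3].tolist())
print('col',im[40:170:3,256].max(1).tolist())
E
```

```text
time_s: 46.7
tcp_pos: [0.5261, 0.0696, 0.1292]
wrist_force: [0.8, -0.3, -1.1]
gripper_width: 0.251
gripper_force: 30.0
t 46.7 tcp [0.5261 0.0696 0.1292] F [ 0.8 -0.3 -1.1] w 21.9 j [ 25.  16. -18.  -0. -56.  63.]
turn(u) [-0.012 -0.024  0.017] shift after turn [-0.0001  0.0012  0.0012]
brass [[57, 13, 44, 7, 129], [104, 15, 22, 4, 50], [87, 29, 53, 11, 144], [368, 46, 12, 46, 320], [480, 48, 17, 47, 418], [16, 51, 43, 8, 143], [501, 56, 11, 8, 38], [27, 68, 22, 9, 53], [41, 72, 19, 5, 49], [75, 73, 21, 7, 64], [255, 72, 8, 19, 141], [70, 79, 27, 10, 78], [106, 85, 19, 12, 118], [26, 97, 85, 12, 412], [0, 105, 17, 6, 41], [0, 117, 14, 7, 34], [101, 142, 20, 8, 45]]
exp nose [258.53312358 102.87600988] exp ring [260.1383442  104.72192207]
90 [64, 64, 64, 63, 59, 39, 37, 102, 134, 144, 149, 146, 135, 113, 93, 128, 144, 144, 144, 143, 143, 143, 143, 143, 130, 112, 112, 102, 114, 140, 142, 141, 141, 142, 133, 121, 96, 106, 132, 145, 150, 145, 136, 120, 124, 126, 125, 115, 98, 109, 109, 104]
96 [64, 65, 64, 64, 64, 40, 36, 96, 133, 144, 149, 146, 138, 121, 108, 139, 145, 146, 146, 145, 146, 145, 145, 145, 129, 121, 129, 137, 120, 141, 143, 143, 143, 143, 142, 141, 122, 118, 135, 146, 149, 145, 136, 119, 123, 125, 124, 108, 98, 110, 108, 134]
102 [63, 63, 64, 64, 64, 44, 35, 91, 132, 144, 150, 148, 138, 123, 107, 128, 131, 134, 141, 144, 144, 144, 145, 143, 120, 134, 143, 132, 117, 131, 140, 142, 140, 141, 141, 141, 122, 120, 137, 147, 149, 144, 134, 118, 125, 147, 211, 162, 101, 110, 107, 113]
col [44, 43, 111, 153, 162, 164, 153, 134, 116, 93, 87, 143, 144, 146, 146, 147, 130, 114, 121, 130, 152, 130, 103, 136, 144, 144, 145, 143, 144, 145, 144, 197, 238, 154, 158, 170, 153, 151, 148, 148, 149, 148, 149, 146]
```

```bash
python3 - <<'E'
from h import *
C=cam('scene');p=np.array([.662,-.0171,.071]);R=Rt(-1.8)
for h in(.05,.07,.085,.1,.115,.13):
    print(h,[((w2p(C,p+R@[x,y,-h])-[190,190]+.5)*4).round(0) for x in(.0375,-.0375) for y in(.095,-.095)])
E
```

```text
0.05 [array([ 56., 234.]), array([411., 260.]), array([ 83., 138.]), array([415., 161.])]
0.07 [array([ 53., 208.]), array([413., 234.]), array([ 80., 112.]), array([417., 135.])]
0.085 [array([ 50., 188.]), array([415., 214.]), array([78., 92.]), array([418., 115.])]
0.1 [array([ 47., 167.]), array([417., 193.]), array([76., 72.]), array([420.,  94.])]
0.115 [array([ 45., 146.]), array([418., 172.]), array([74., 51.]), array([422.,  74.])]
0.13 [array([ 42., 124.]), array([420., 150.]), array([71., 30.]), array([423.,  52.])]
```

Body bottom measures at least 0.11 m above the reported TCP, so it clears the parked pin (top at 0.088 m). I can lower straight down on hook 1.

```bash

python3 -m handwheel '[[[0,0,0,0,0.0015,0.02,0.01],[0,0,0,0,0,0.03,0.01],[0,0,0,0,0,0.02,0.01],[0,0,0,0,0,0.01,0.01],[0,0,0,0,0,0.008,0.01],[0,0,0,0,0,0.008,0.01],[0,0,0,0,0,0,0.01]]]' | grep -v rot
python3 -m handwheel '[[[0,0,0,0,0,0.006,0.01],[0,0,0,0,0,0.006,0.01],[0,0,0,0,0,0.006,0.01],[0,0,0,0,0,0.006,0.01],[0,0,0,0,0,0.006,0.01],[0,0,0,0,0,0.004,0.01],[0,0,0,0,0,0,0.01]]]' | grep -v rot
python3 -m handwheel '[[[0,0,0,0,0,0.004,0.01],[0,0,0,0,0,0.003,0.01],[0,0,0,0,0,0.003,0.01],[0,0,0,0,0,0.002,0.01],[0,0,0,0,0,0,0.01],[0,0,0,0,0,0,0.01]]]' | grep -v rot
```

```text
time_s: 47.45
tcp_pos: [0.5268, 0.0677, 0.0333]
wrist_force: [-2.0, 1.3, -0.1]
gripper_width: 0.253
gripper_force: 30.0
time_s: 48.15
tcp_pos: [0.5261, 0.0671, -0.0018]
wrist_force: [-0.3, -0.1, -2.6]
gripper_width: 0.253
gripper_force: 30.0
time_s: 48.75
tcp_pos: [0.5275, 0.0678, -0.0118]
wrist_force: [-2.3, -0.1, 4.0]
gripper_width: 0.252
gripper_force: 30.0
```

```bash

python3 -m handwheel '[[[0,0,0,0,0,0.0015,0.01],[0,0,0,0,0,0,0.01],[0,0,0,0,0,0,0.01]]]'|grep force
python3 -m handwheel '[[[0,0,0,0,0,-0.002,0.01],[0,0,0,0,0,0,0.04],[0,0,0,0,0,0,0.04],[0,0,0,0,0,0,0.04],[0,0,0,0,0,0,0.04],[0,0,0,0,0,-0.02,0.04],[0,0,0,0,0,-0.04,0.05],[0,0,0,0,0,-0.045,0.05],[0,0,0,0,0,-0.045,0.05],[0,0,0,-0.02,0.04,-0.01,0.05],[0,0,0,-0.02,0.04,0,0.05],[0,0,0,0,0,0,0.05]]]' | grep -v rot
python3 - <<'E'
from h import *
plan((.664,-.0172,.16),-1.8)
im,C=shot('wrist','w20')
h=cv2.cvtColor(im,cv2.COLOR_BGR2HSV);m=cv2.inRange(h,(12,120,90),(28,255,255));m[215:]=0
n,l,st,ce=cv2.connectedComponentsWithStats(m)
print([(st[k,:5].tolist()) for k in range(1,n) if st[k,4]>100])
for k,y in((1,.08),(2,0),(3,-.08)):
    o=np.array([.591+.0316*y,-.0138+.9995*y]);print(k,'gate',[w2p(C,[o[0]+d,o[1],.072]).round(0) for d in(.007,.042)],'eye',w2p(C,[*o,.03]).round(0))
cv2.imwrite('pics/w20c.png',cv2.resize(im[0:225,60:460],(800,450)))
E
```

```text
wrist_force: [-4.8, -0.1, 11.5]
gripper_force: 30.0
time_s: 50.25
tcp_pos: [0.4805, -0.0144, 0.1475]
wrist_force: [-0.1, 0.4, -0.1]
gripper_width: 0.574
gripper_force: 0.0
t 50.25 tcp [ 0.4805 -0.0144  0.1475] F [-0.1  0.4 -0.1] w 50.0 j [ 18.  10. -23.  -0. -57.  70.]
turn(u) [-0.01  -0.002 -0.039] shift after turn [ 0.1835 -0.003  -0.0125]
[[135, 0, 9, 30, 203], [246, 0, 9, 31, 218], [357, 0, 9, 31, 187]]
1 gate [array([141.,  33.]), array([135., -21.])] eye [158.  50.]
2 gate [array([250.,  32.]), array([248., -22.])] eye [251.  50.]
3 gate [array([359.,  32.]), array([361., -22.])] eye [344.  49.]
```

View pics/w20c.png

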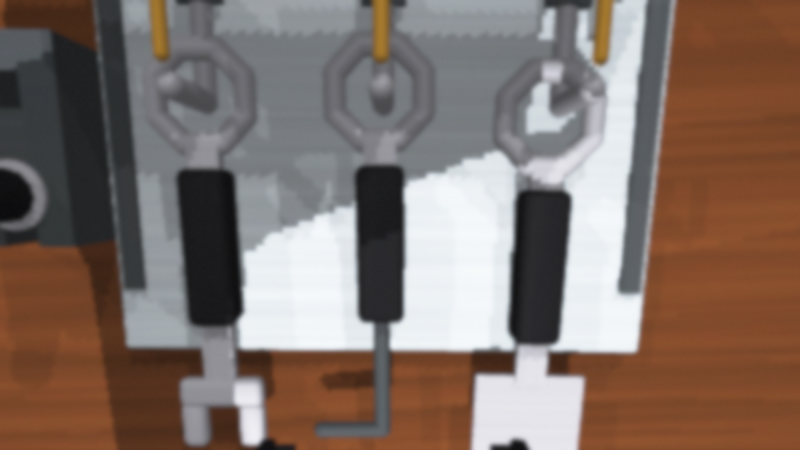

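All three tools are flat, each eye around its nose, and the brass gates (at 160, 381 and 603 in the crop) lie level above the rings. Next I slide the guard forward.

```bash

python3 -m handwheel '[[[0,0,-0.04,0.02,0,-0.006,0.05],[0,0,0,0.04,-0.001,-0.006,0.05],[0,0,0,0.045,-0.001,0,0.05],[0,0,0,0.04,-0.001,0,0.05],[0,0,0,0.027,0,0,0.05],[0,0,0,0.01,0,0,0.05],[0,0,0,0,0,0,0.05],[0,0,0,0,0,0,0.05]]]' | grep -v rot
python3 - <<'E'
from h import *
plan((.662,-.0172,.071),-1.8)
im,C=shot('wrist','w21')
m=(im[60:215,200:310].max(2)<45).astype(np.uint8);n,l,st,ce=cv2.connectedComponentsWithStats(m)
for i in range(1,n):
    if st[i,4]>100:print(st[i]+[200,60,0,0,0],p2w(C,ce[i]+[200,60],.11))
E
```

```text
time_s: 51.1
tcp_pos: [0.6649, -0.0132, 0.1594]
wrist_force: [0.0, 0.3, -1.0]
gripper_width: 0.572
gripper_force: 0.0
t 51.1 tcp [ 0.6649 -0.0132  0.1594] F [ 0.   0.3 -1. ] w 49.8 j [ 13.  27.   4.  -0. -67.  76.]
turn(u) [-0.009 -0.008  0.044] shift after turn [-0.0027  0.0041  0.0884]
[252 169  21  46 892] [ 0.66751594 -0.01699484  0.11      ]
```

```bash

python3 -m handwheel '[[[0,0,0.044,-0.002,0.004,0.02,0.05],[0,0,0,0,0,0.03,0.05],[0,0,0,0,0,0.025,0.05],[0,0,0,0,0,0.012,0.05],[0,0,0,0,0,0.001,0.05],[0,0,0,0,0,0,0.05],[0,0,0,0,0,0,0.01],[0,0,0,0,0,0,0.01],[0,0,0,0,0,0,0.01],[0,0,0,0,0,0,0.01],[0,0,0,0,0,0,0.01]]]' | grep -v rot
python3 -m handwheel '[[[0,0,0,-0.008,0,0,0.01],[0,0,0,-0.012,0,0,0.01],[0,0,0,-0.012,0,0,0.01],[0,0,0,-0.012,0,0,0.01],[0,0,0,-0.012,0,0,0.01],[0,0,0,-0.008,0,0,0.01],[0,0,0,-0.006,0,0,0.01],[0,0,0,-0.003,0,0,0.01],[0,0,0,-0.002,0,0,0.01],[0,0,0,-0.002,0,0,0.01],[0,0,0,0,0,0,0.01],[0,0,0,0,0,0,0.01]]]' | grep -v rot
```

```text
time_s: 52.25
tcp_pos: [0.664, -0.0173, 0.0723]
wrist_force: [-0.3, -0.9, 1.6]
gripper_width: 0.208
gripper_force: 0.0
time_s: 53.45
tcp_pos: [0.5888, -0.0138, 0.0722]
wrist_force: [4.9, 4.8, -0.9]
gripper_width: 0.183
gripper_force: 30.0
```

```bash

python3 -m handwheel '[[[0,0,0,-0.002,0,0,0.01],[0,0,0,-0.002,0,0,0.01],[0,0,0,0,0,0,0.01],[0,0,0,0,0,0,0.01]]]' | grep -v rot
python3 -m handwheel '[[[0,0,0,0.004,0,0,0.01],[0,0,0,0,0,0,0.01],[0,0,0,0,0,0,0.05],[0,0,0,0,0,0,0.05],[0,0,0,0,0,0,0.05],[0,0,0,0,0,0,0.05],[0,0,0,0,0,-0.03,0.05],[0,0,0,0,0,-0.04,0.05],[0,0,0,0,0,-0.03,0.05],[0,0,0,0,0,0,0.05]]]' | grep -v rot
python3 -c "
from h import *
plan((.5557,.1389,.16),-91.8)"
```

```text
time_s: 53.85
tcp_pos: [0.589, -0.0138, 0.0723]
wrist_force: [14.0, 1.2, -8.6]
gripper_width: 0.18
gripper_force: 30.0
time_s: 54.85
tcp_pos: [0.5897, -0.0151, 0.1774]
wrist_force: [0.2, -1.3, 1.1]
gripper_width: 0.57
gripper_force: 0.0
t 54.85 tcp [ 0.5897 -0.0151  0.1774] F [ 0.2 -1.3  1.1] w 49.6 j [ 14.  19.  -7.   0. -64.  74.]
turn(u) [-0.113 -0.081 15.005] shift after turn [-0.1528  0.0388  0.0174]
```

```bash

python3 -m handwheel '[[[0,0,1.25,0,0,0,0.05],[0,0,1.25,0,0,0,0.05],[0,0,1.25,0,0,0,0.05],[0,0,1.25,0,0,0,0.05],[0,0,1.25,0,0,0,0.05],[0,0,1.25,0,0,0,0.05],[0,0,1.25,0,0,0,0.05],[0,0,1.25,0,0,0,0.05],[0,0,1.25,0,0,0,0.05],[0,0,1.25,0,0,0,0.05],[0,0,1.25,0,0,0,0.05],[0,0,1.25,0,0,0,0.05]]]' | grep -v rot
python3 -m handwheel '[[[0,0,0,-0.02,0.005,0,0.05],[0,0,0,-0.035,0.009,0,0.05],[0,0,0,-0.04,0.01,0,0.05],[0,0,0,-0.035,0.009,0,0.05],[0,0,0,-0.0225,0.0058,0,0.05],[0,0,0,0,0,0,0.05],[0,0,0,0,0,0,0.05],[0,0,0,0,0,0,0.05]]]' | grep -v rot
python3 - <<'E'
from h import *
plan((.5557,.1389,.033),-91.8)
im,C=shot('wrist','w22');cv2.imwrite('pics/w22.png',im)
m=(im[150:215,235:280].max(2)<45).astype(np.uint8);n,l,st,ce=cv2.connectedComponentsWithStats(m);i=1+np.argmax(st[1:,4]);x,y,w,h,a=st[i];x+=235;y+=150;print(x,y,w,h)
rr=np.linalg.norm(w2p(C,(.5557,.139,.088))-w2p(C,(.5667,.139,.088)))
print('pin top',p2w(C,(x+w/2-.5,y+h-.5-rr),.088))
# bore
g=im.max(2);b=w2p(C,(.5985,.137,.057));print('bore exp',b);u,v=b.astype(int)
m=(g[v-18:v+18,u-18:u+18]<110).astype(np.uint8);n,l,st,ce=cv2.connectedComponentsWithStats(m)
for i in range(1,n):
    if st[i,4]>40:print(st[i],ce[i]+[u-18,v-18],p2w(C,ce[i]+[u-18,v-18],.057))
E
```

```text
time_s: 56.05
tcp_pos: [0.586, -0.0153, 0.171]
wrist_force: [-0.2, 0.2, 0.7]
gripper_width: 0.573
gripper_force: 0.0
time_s: 56.85
tcp_pos: [0.5526, 0.1377, 0.1716]
wrist_force: [0.0, 0.1, 0.9]
gripper_width: 0.574
gripper_force: 0.0
t 56.85 tcp [0.5526 0.1377 0.1716] F [0.  0.1 0.9] w 49.9 j [ 30.  18.  -9.   0. -63. -32.]
turn(u) [-0.018  0.005 -0.01 ] shift after turn [-0.0013 -0.003   0.1386]
240 168 25 29
pin top [0.55688952 0.13844001 0.088     ]
bore exp [208.06039621 175.08092053]
[ 12  13  14  13 172] [208.65697674 175.94767442] [0.5979995  0.13785359 0.057     ]
```

```bash

python3 -m handwheel '[[[0,0,0,-0.0006,-0.0042,0.02,0.05],[0,0,0,0,0,0.035,0.05],[0,0,0,0,0,0.035,0.05],[0,0,0,0,0,0.03,0.05],[0,0,0,0,0,0.012,0.05],[0,0,0,0,0,0.0065,0.05],[0,0,0,0,0,0,0.05],[0,0,0,0,0,0,0.05]]]' | grep -v rot
python3 -m handwheel '[[[0,0,0,0,0,0,0.01],[0,0,0,0,0,0,0.01],[0,0,0,0,0,0,0.01],[0,0,0,0,0,0,0.01],[0,0,0,0,0,0,0.01],[0,0,0,0,0,0,0.01]]]' | grep -v rot
```

```text
time_s: 57.7
tcp_pos: [0.5586, 0.1395, 0.035]
wrist_force: [0.7, 1.3, -0.7]
gripper_width: 0.574
gripper_force: 0.0
time_s: 58.3
tcp_pos: [0.5573, 0.1393, 0.0338]
wrist_force: [-0.5, 0.6, 1.9]
gripper_width: 0.243
gripper_force: 30.0
```

```bash

python3 -m handwheel '[[[0,0,0,0,0,-0.01,0.01],[0,0,0,0,0,-0.02,0.01],[0,0,0,0,0,-0.02,0.01],[0,0,0,0,0,-0.018,0.01],[0,0,0,0,0,-0.004,0.01],[0,0,0,-0.0004,-0.015,0,0.01],[0,0,0,0,-0.018,0,0.01],[0,0,0,0,-0.0077,0,0.01],[0,0,0,0,0,0,0.01],[0,0,0,0,0,0,0.01],[0,0,0,0,0,0,0.01]]]' | grep -v rot
python3 - <<'E'
from h import *
plan((.598,.1388,.1057),-91.8)
im,C=shot('wrist','w23');s,Cs=shot('scene','s23');p=np.array(r.sense()['tcp_pos'])
print('foot proj',w2p(C,[p[0],p[1],.079]),'bore proj',w2p(C,[.598,.1379,.057]))
for v in range(180,222,2):print(v,im[v,230:286:3].max(1).tolist())
print('scene foot',w2p(Cs,[p[0],p[1],.079]),'bore',w2p(Cs,[.598,.1379,.057]))
u,v=w2p(Cs,[.598,.1379,.057]).astype(int)
for k in range(v-10,v+5):print(k,s[k,u-9:u+10].max(1).tolist())
print(u)
E
```

```text
time_s: 59.4
tcp_pos: [0.597, 0.1382, 0.1054]
wrist_force: [-0.0, 0.2, 0.1]
gripper_width: 0.247
gripper_force: 30.0
t 59.4 tcp [0.597  0.1382 0.1054] F [-0.   0.2  0.1] w 21.5 j [ 28.  25.  -8.   0. -57. -30.]
turn(u) [-0.016  0.008 -0.001] shift after turn [-0.0007 -0.0009 -0.0003]
foot proj [256.77272254 203.85452893] bore proj [255.78719314 194.15813166]
180 [168, 177, 177, 177, 176, 176, 175, 175, 175, 175, 175, 175, 174, 174, 173, 174, 174, 172, 87]
182 [168, 177, 178, 177, 178, 177, 177, 177, 177, 177, 176, 176, 177, 175, 174, 174, 174, 173, 84]
184 [167, 177, 175, 175, 176, 175, 171, 171, 170, 171, 172, 173, 175, 173, 173, 173, 173, 171, 84]
186 [162, 173, 173, 176, 173, 170, 127, 121, 122, 121, 130, 138, 165, 172, 172, 173, 171, 168, 80]
188 [161, 172, 173, 176, 171, 166, 65, 46, 46, 46, 48, 55, 155, 172, 173, 176, 172, 167, 75]
190 [161, 173, 173, 177, 171, 166, 62, 40, 41, 41, 42, 48, 155, 172, 174, 176, 171, 168, 74]
192 [160, 173, 173, 176, 172, 165, 60, 40, 40, 41, 40, 47, 155, 173, 174, 176, 172, 168, 75]
194 [160, 173, 173, 176, 172, 165, 60, 41, 41, 42, 40, 48, 156, 
[... 2107 characters left out ...]
30]
239 [143, 145, 147, 147, 149, 146, 139, 126, 122, 121, 119, 121, 130, 141, 146, 148, 148, 144, 130]
240 [147, 148, 148, 148, 147, 145, 134, 111, 96, 92, 90, 96, 115, 136, 145, 148, 148, 145, 129]
241 [149, 149, 148, 148, 148, 145, 137, 118, 103, 99, 95, 97, 116, 137, 145, 148, 148, 144, 130]
242 [148, 148, 148, 149, 147, 148, 144, 138, 133, 130, 125, 125, 131, 142, 146, 148, 147, 145, 131]
243 [149, 149, 148, 148, 148, 149, 148, 146, 145, 146, 143, 142, 144, 145, 148, 148, 149, 146, 132]
244 [150, 150, 149, 149, 149, 149, 149, 148, 148, 147, 148, 147, 147, 147, 148, 148, 148, 146, 133]
245 [148, 150, 149, 149, 148, 149, 149, 148, 146, 147, 147, 148, 148, 148, 148, 149, 149, 147, 133]
315
```

```bash

python3 -m handwheel '[[[0,0,0,0,-0.0004,0.008,0.01],[0,0,0,0,0,0.006,0.01],[0,0,0,0,0,0.004,0.01],[0,0,0,0,0,0.003,0.01],[0,0,0,0,0,0.003,0.01],[0,0,0,0,0,0.003,0.01],[0,0,0,0,0,0,0.01]]]' | grep -v rot
python3 -m handwheel '[[[0,0,0,0,0,0.003,0.01],[0,0,0,0,0,0.003,0.01],[0,0,0,0,0,0.003,0.01],[0,0,0,0,0,0,0.01]]]' | grep -v rot
```

```text
time_s: 60.2
tcp_pos: [0.5981, 0.1382, 0.0781]
wrist_force: [-0.6, 1.0, -0.9]
gripper_width: 0.24
gripper_force: 30.0
time_s: 60.6
tcp_pos: [0.598, 0.1382, 0.0691]
wrist_force: [0.2, 0.7, -0.1]
gripper_width: 0.244
gripper_force: 30.0
```

```bash

python3 -m handwheel '[[[0,0,0,0,0,0.004,0.01],[0,0,0,0,0,0.004,0.01],[0,0,0,0,0,0.004,0.01],[0,0,0,0,0,0.004,0.01],[0,0,0,0,0,0.004,0.01],[0,0,0,0,0,0,0.01]]]' | grep -v rot
python3 -m handwheel '[[[0,0,0,0,0,0.003,0.01],[0,0,0,0,0,0.003,0.01],[0,0,0,0,0,0.002,0.01],[0,0,0,0,0,0.001,0.01],[0,0,0,0,0,0,0.01],[0,0,0,0,0,0,0.01]]]' | grep -v rot
```

```text
time_s: 61.2
tcp_pos: [0.5979, 0.1381, 0.0488]
wrist_force: [-0.5, 0.5, -0.7]
gripper_width: 0.242
gripper_force: 30.0
time_s: 61.8
tcp_pos: [0.5984, 0.1383, 0.0408]
wrist_force: [-0.8, 0.5, 0.5]
gripper_width: 0.245
gripper_force: 30.0
```

```bash

python3 -m handwheel '[[[0,0,0,0,0,0.001,0.01],[0,0,0,0,0,0.001,0.01],[0,0,0,0,0,0,0.01],[0,0,0,0,0,0,0.01]]]' | grep -v rot
python3 -m handwheel '[[[0,0,0,0,0,-0.001,0.01],[0,0,0,0,0,0,0.05],[0,0,0,0,0,0,0.05],[0,0,0,0,0,0,0.05],[0,0,0,0,0,0,0.05],[0,0,0,0,0,-0.02,0.05],[0,0,0,0,0,-0.03,0.05],[0,0,0,0,0,-0.04,0.05],[0,0,0,-0.02,0.03,-0.03,0.05],[0,0,0,-0.02,0.04,0,0.05],[0,0,0,0,0,0,0.05],[0,0,0,0,0,0,0.05]]]' | grep -v rot
python3 - <<'E'
from h import *
im,C=shot('wrist','w24');t,Ct=shot('top','t24');s,Cs=shot('scene','s24')
for nm,i,Q,z in(('w',im,C,.095),('s',s,Cs,.08)):
    u,v=w2p(Q,(.598,.138,z)).astype(int);R=22 if nm=='w' else 10
    m=(i[v-R:v+R,u-R:u+R].max(2)<45).astype(np.uint8);n,l,st,ce=cv2.connectedComponentsWithStats(m);k=1+np.argmax(st[1:,4]);c=ce[k]+[u-R,v-R]
    print(nm,st[k]+[u-R,v-R,0,0,0],c,p2w(Q,c,.08),'exp top/bottom',w2p(Q,(.598,.138,.095)),w2p(Q,(.598,.138,.06)))
s0=cv2.imread('pics/scene0.png');d=cv2.absdiff(s0,s).max(2)[190:280,190:340];print('scene diff rack',[int(x) for x in np.percentile(d,[50,90,99])])
ys,xs=np.nonzero(d[:,100:]>60);print(len(ys),xs.mean()+290 if len(xs) else 0,ys.mean()+190 if len(ys) else 0)
E
```

```text
time_s: 62.2
tcp_pos: [0.5996, 0.1383, 0.0407]
wrist_force: [-1.3, -1.1, 8.1]
gripper_width: 0.241
gripper_force: 30.0
time_s: 63.4
tcp_pos: [0.5289, 0.1809, 0.1599]
wrist_force: [-0.0, 0.1, 0.8]
gripper_width: 0.573
gripper_force: 0.0
w [153 124  31  26 359] [171.6545961  137.42896936] [0.59679426 0.14023886 0.08      ] exp top/bottom [165.00344341 136.97885654] [175.65610028 131.99625661]
s [313 227  10  14 100] [317.13 233.14] [0.59335717 0.13871443 0.08      ] exp top/bottom [317.55917655 229.97042681] [316.1271446  240.41269997]
scene diff rack [8, 67, 147]
562 299.44128113879003 234.6085409252669
```

```bash
python3 - <<'E'
from h import *
for f in('scene0','s24'):
    i=cv2.imread(f'pics/{f}.png')
    for x0,y0,x1,y1 in((304,218,330,250),(240,205,268,240)):
        m=(i[y0:y1,x0:x1].max(2)<50).astype(np.uint8);n,l,st,ce=cv2.connectedComponentsWithStats(m);k=1+np.argmax(st[1:,4]);print(f,st[k]+[x0,y0,0,0,0],(ce[k]+[x0,y0]).round(1))
t=cv2.imread('pics/t24.png')
b=cv2.imread('pics/top0.png')
for nm,(x0,y0,x1,y1) in dict(hinge=(132,165,162,194),hexset=(305,136,342,155)).items():print(nm,cv2.absdiff(t,b)[y0:y1,x0:x1].mean())
s=r.sense();print(s['time_s'],s['tcp_pos'])
E
```

```text
scene0 [312 227  12  14  91] [317.1 232.6]
scene0 [251 215   5  14  47] [252.6 222.3]
s24 [313 227  10  14 109] [317.3 232.8]
s24 [251 215   7  14  56] [253.3 222.2]
hinge 77.5632183908046
hexset 9.894736842105264
63.55 [0.52997439 0.18010046 0.15897901]
```

```bash
python3 - <<'E'
from h import *
a=cv2.imread('pics/scene0.png');b=cv2.imread('pics/s24.png')
print('hinge scene',cv2.absdiff(a,b)[228:260,380:430].mean(),'hexset',cv2.absdiff(a,b)[253:280,135:183].mean(),'brown',cv2.absdiff(a,b)[172:195,342:408].mean())
print(r.finish_job())
E
```

```text
hinge scene 19.636666666666667 hexset 8.292438271604938 brown 11.16974088713219
the job is handed in; nothing more can be done
None
```

The job is handed in at about 64 s of the 208 s limit: all three tools (scraper, hex key, wrench) are snapped on, gates shut, the guard is fully forward and the pin is back home; my last picture check of the hinge was not conclusive, but no move came closer than about 10 mm to it.

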